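# Pack the sharpening stones in their case and fasten it

## Task

Put every sharpening stone lying on the bench back in the fitted case, each lying flat and fully down in a pocket of its own size. Then shut the lid and swing both hasps down over their staples until they rest against the front of the case. Leave the mug, the glasses and the canister standing where they are.

Things in the scene. Friction and masses are not known exactly. Their poses are not given: they have to be found in the camera images.
- case: plywood case fixed on the bench; base 290 x 200 x 50 mm (x, y, z). Origin: centre of its underside; z up, x along the lid's hinge, y from the front (y = -100 mm, where the hasps close) to the hinge (y = +100 mm). Its top is one flat pale wooden insert, flush with the rim at z = 50 mm, with four rectangular pockets 14 mm deep, with 2 mm play on each side of a stone; square edges, floors dark felt
- pocket_long_a (a point): middle of the floor of the long pocket (54 x 154 mm in case x, y) at case x = -88, y = 0, z = 36 mm; axes as the case's
- pocket_long_b (a point): middle of the floor of the other long pocket (54 x 154 mm), at case x = 0, y = 0, z = 36 mm; axes as the case's
- pocket_short_a (a point): middle of the floor of the short pocket (44 x 74 mm in case x, y) at case x = 88, y = -42, z = 36 mm; axes as the case's
- pocket_short_b (a point): middle of the floor of the other short pocket (44 x 74 mm), nearer the hinge, at case x = 88, y = +42, z = 36 mm; axes as the case's
- lid (a joint): angle of the lid in rad: 0 shut, 1.6 to 1.85 (standing, leaning back a little) at the start, 1.95 at most. The lid is a plywood tray 290 x 200 mm and 30 mm deep (22 mm inside), hinged along the case's rear top edge. Its hinge is stiff (about 0.7 N m): it stays where it is left and must be pushed all the way down
- lid_hinge (a point): point on the lid's hinge axis, halfway along it (case x = 0, y = 100, z = 50 mm)
- lid_edge (a point): middle of the lid's free front edge, on its outer (top) face: 200 mm from the hinge axis along the lid and 30 mm out from it; shut, it lies at case x = 0, y = -100, z = 80 mm
- hasp_near (a joint): angle of the hasp at case x = -95 mm in rad: 0 closed (hanging flat on the case front), pi/2 straight out from the lid's front, more: further up; 1.3 to 2.3 at the start, 2.6 at most. A steel strap 36 mm wide, 62 mm long from its pin, 3 mm thick, with a slot 10 x 24 mm centred 41 mm from the pin. A stiff pin (0.05 N m), parallel to the lid's hinge, holds it where it is left
- hasp_near_pin (a point): middle of the pin of that hasp, on the front of the lid: with the lid shut at case x = -95, y = -102, z = 72 mm
- hasp_far (a joint): angle of the other hasp, at case x = +95 mm; otherwise the same
- hasp_far_pin (a point): middle of the pin of the other hasp: with the lid shut at case x = +95, y = -102, z = 72 mm
- staple_near (a point): foot of the steel staple (16 mm high, 5 mm wide, standing out 10 mm) on the case front for hasp_near, at case x = -95, y = -100, z = 30 mm
- staple_far (a point): foot of the like staple for hasp_far, at case x = +95, y = -100, z = 30 mm
- stone_long_1: long sharpening stone, a flat grey block on a darker lower half, 150 mm long (y), 50 mm wide (x), 30 mm thick (z), about 0.4 to 0.65 kg. Origin: centre of its underside. The two of its kind are alike and may go in either pocket of their size. It may be absent.
- stone_long_2: long sharpening stone, a flat grey block on a darker lower half, 150 mm long (y), 50 mm wide (x), 30 mm thick (z), about 0.4 to 0.65 kg. Origin: centre of its underside. The two of its kind are alike and may go in either pocket of their size. It may be absent.
- stone_short_1: short sharpening stone, a flat grey block on a darker lower half, 70 mm long (y), 40 mm wide (x), 30 mm thick (z), about 0.14 to 0.25 kg. Origin: centre of its underside. The two of its kind are alike and may go in either pocket of their size. It may be absent.
- stone_short_2: short sharpening stone, a flat grey block on a darker lower half, 70 mm long (y), 40 mm wide (x), 30 mm thick (z), about 0.14 to 0.25 kg. Origin: centre of its underside. The two of its kind are alike and may go in either pocket of their size. It may be absent.
- tumbler_1: drinking glass cut from a green bottle, 72 mm across, 95 mm high, bystander; origin: centre of its underside
- tumbler_2: a second such glass, bystander
- mug: earthenware coffee mug, 82 mm across, 85 mm high, bystander; origin: centre of its underside
- canister: red gas canister, 70 mm across, 180 mm high, bystander; origin: centre of its underside
Mind the look-alikes: they are no part of the job. What is shaped like the stone_short_2 but red is not meant. Leave any red look-alike of the stone_long_2 alone.

How it is judged:
By the outcome, as a careful person would: the job done as asked, in the order asked, and still so for the second after the job is handed in, with the robot touching nothing.
Of stone_long_1, stone_long_2, stone_short_1, stone_short_2 only 3 to 4 are there at a start; the rules pass over those that are not, and their reading is None.
At some moment in a run one of stone_long_1, stone_long_2, stone_short_1, stone_short_2 may be knocked a few centimetres aside while the robot is not near it.
Once in a run the grip may slacken for a moment while it holds something.
It also fails if it takes over 210 s, if anything falls off the work surface, if the arm or the gripper's body presses on something with over 40 N, if the wrist force passes 120 N, or if a joint passes its speed limit or range.

## Robot

A 6-joint arm with a two-finger parallel gripper is mounted at the origin on the work surface. World frame = base frame: x ahead of the robot, y to its left, z up, the work surface at z = 0. Lengths are in m, angles in rad, forces in N, time in s.
With the tool pointing down it reaches from about 0.35 to 0.85 m from the base axis. Payload 8.1 kg.
Tool frame: the origin (TCP) lies on the centre line of the jaws, within the pads' length; the fingertips stand robot.tip_reach ahead of it and the grasp point (between the pads) lies 5 mm behind it (robot.tip_reach is the distance from the TCP to the fingertips, in m); z points along the fingers, y is the direction in which the jaws open and shut (so a half turn about z gives the same grasp; the last joint's range is limited). The gripper opens to 93 mm and grips with 3 to 60 N. Pads are 15 mm wide; open, the fingers measure 128 mm over their backs; the gripper's body (75 mm by 188 mm) begins 65 mm behind the grasp point.
Start: joints at [-0.085, 0.13, 1.488, -0, 1.523, -0.085], TCP at [0.6, 0, 0.233] pointing down, gripper open.
Joint ranges: [-2.96, 2.96], [-0.89, 2.26], [0.02, 2.5], [-1.34, 4.48], [0, 2.73], [-2.66, 2.66]. Speed limits (rad/s): [2.39, 2.39, 2.79, 3.14, 3.14, 3.14].

## Interface

Orientations are given as a rotation vector (axis times angle).
In Python, from plant import sensors, read_camera, robot gives the robot as it stands.
- The arm moves only by the tool play_rows, never from a script. Its argument "series" is a list that holds one entry, the list of rows, each a list of 5 numbers: the closure, from -1 (fully open) to 1 (shut), then the shift along the world's x, y, z in m, then the turn about the world's z in rad. A call has 1 to 8 rows; each row is the pose to reach, as a shift and turn from the pose commanded when the call began; what a row does not reach only later rows make up. A row lasts 1/10 s, in which the tool goes at most 50 mm and 8.59 degrees, less where a joint would pass 70% of its speed; a pose out of reach is approached as far as the arm can. A call with a gripper value outside its range is refused whole. The fingers move at their own pace and stop on an object; "force" is the grip in N (left out, the last holds). Time passes only in rows, so rows that repeat a pose let the fingers close. It gives the time, the measured TCP pose, the force and the opening at its end, in the units of the state.
- sensors.read_state(): the state, without advancing time (a new reading comes with each control period).
- read_camera(name): name is "scene" or "side" or "wrist"; returns a dict with "color" (400x640x3 uint8, red, green, blue), "range_z" (400x640 float32, m along the optical axis (not along the pixel's ray), 0 where there is no reading), "intrinsics" (3x3 intrinsics, pixels), "D" ([k1, k2, p1, p2, k3] as OpenCV has them; the pictures are not rectified), "rvec" (rotation vector, rad) and "tvec" (3), from world to camera coordinates, as OpenCV has them. Camera axes: x right, y down, z forward; pixel columns grow to the right and rows downward; lengths in m; the calibration is good to about 2 mm. A picture is of the moment at which its call begins.
- robot.close_job(): hands the job in, once; it reports no verdict.
The state is a dict: "t": time; "q": joint angles; "dq": joint speeds; "joint_torque": joint torques, N m; "tool_pos": TCP position; "orientation": TCP orientation; "force": force on the tool from outside, world axes, zero at the start; "wrist_torque": the same for the moment, N m; "opening": finger opening in m.
Only numpy, scipy, OpenCV 4.12 (cv2) and the standard library are available. Lean on these libraries where they do the work, as an engineer would, in place of code of your own. Each camera call takes 0.05 s, during which the arm holds its last target.

## Working session

There is one attempt and no reset: what is moved stays moved. The work goes in short steps, Python scripts to look and compute and a tool call to move; the robot and the scene stay as the last step left them, time stands still between calls to the robot, and variables do not carry over. Pictures are saved under pics/ and viewed, and the job is handed in when it is done.

Besides the shell and the picture viewer there is one more tool, called after "Request:" as name(argument=value, ...), one argument or row to a line, values as JSON. play_rows: Moves the arm, as the interface text tells. Its arguments: {"type":"object","properties":{"series":{"type":"array","items":{"type":"array","items":{"type":"array","items":{"type":"number"}}}},"force":{"type":"number"}},"required":["series"]}

```bash
ls; mkdir -p pics
cat > h.py <<'E'
import numpy as np, cv2
from plant import sensors, read_camera, robot
def save(im,name): cv2.imwrite('pics/'+name,cv2.cvtColor(im,cv2.COLOR_RGB2BGR))
def cam(c):
    R,_=cv2.Rodrigues(np.array(c['rvec'],float)); t=np.array(c['tvec'],float).reshape(3); return R,t
def ray(c,uv):
    K=np.array(c['intrinsics'],float); D=np.array(c['D'],float)
    p=cv2.undistortPoints(np.array(uv,float).reshape(-1,1,2),K,D).reshape(-1,2)
    R,t=cam(c); d=np.c_[p,np.ones(len(p))]@R; o=-R.T@t; return o,d
def onz(c,uv,z):
    o,d=ray(c,uv); return o+d*((z-o[2])/d[:,2])[:,None]
def cloud(c):
    z=c['range_z']; h,w=z.shape; u,v=np.meshgrid(np.arange(w),np.arange(h))
    o,d=ray(c,np.stack([u,v],-1).reshape(-1,2).astype(float))
    P=o+d*z.reshape(-1,1); P[z.reshape(-1)==0]=np.nan; return P.reshape(h,w,3)
def proj(c,P):
    return cv2.projectPoints(np.array(P,float).reshape(-1,1,3),np.array(c['rvec'],float),np.array(c['tvec'],float),np.array(c['intrinsics'],float),np.array(c['D'],float))[0].reshape(-1,2)
E
python3 - <<'E'
from h import *
import pickle
for n in ['scene','side','wrist']:
    c=read_camera(n); save(c['color'],n+'0.png'); pickle.dump(c,open(n+'0.pkl','wb'))
    R,t=cam(c); print(n,-R.T@t,R[2])
print(sensors.read_state(), robot.tip_reach)
E
```

```text
pics
scene [ 1.3012353  -0.12398544  1.22371585] [-0.55348143  0.0937845  -0.82756436]
side [1.1558718  0.90848    0.97504275] [-0.44332904 -0.64225405 -0.62527521]
wrist [0.59909415 0.0696239  0.3845819 ] [-0.001934   -0.25003411 -0.9682351 ]
{'t': 0.15, 'q': array([-8.54062515e-02,  1.30990748e-01,  1.48902387e+00, -3.76318299e-06,
        1.52302549e+00, -8.54277687e-02]), 'dq': array([ 0.00012502, -0.00258562, -0.00397653, -0.00042322, -0.00029109,
        0.00113168]), 'joint_torque': array([ 8.59073725e-05, -5.60473788e+01, -4.92333663e+01,  7.68201635e-02,
        3.05504061e-02, -1.41810942e-04]), 'tool_pos': array([5.99573641e-01, 5.37227395e-05, 2.31829478e-01]), 'orientation': array([-2.22063601e+00, -2.22068420e+00,  1.46869521e-03]), 'force': array([0.16916831, 0.43551886, 0.33594326]), 'wrist_torque': array([-0.03154306,  0.03250299, -0.01069949]), 'opening': 0.09290745976852649} 0.014
```

View pics/scene0.png

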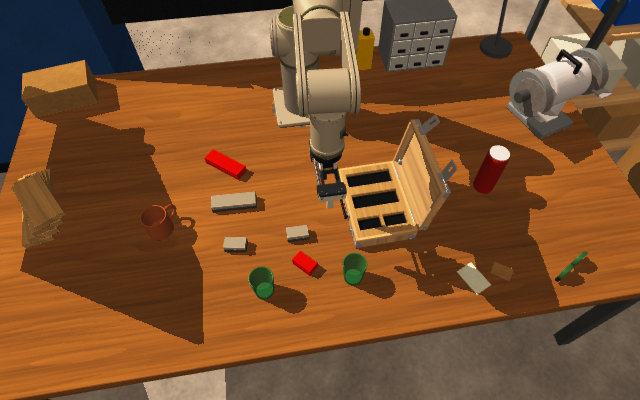

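View pics/side0.png

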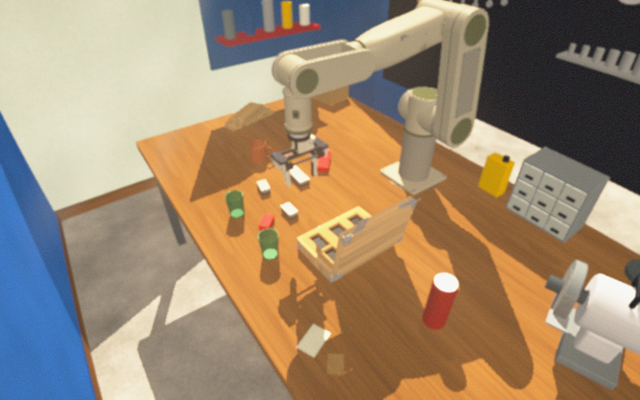

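View pics/wrist0.png

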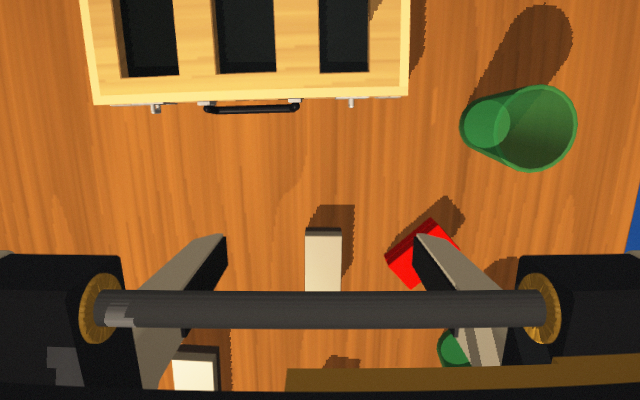

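The grey stones are at scene (234,202), which is long, and at (235,243) and (297,233), which are short. The red look-alikes are at (225,163) and (304,263) and stay put. The case is open at about (375,195), with its front facing -y.

Run:
```python
from h import *
import pickle
c=pickle.load(open('scene0.pkl','rb')); P=cloud(c); im=c['color']
hsv=cv2.cvtColor(im,cv2.COLOR_RGB2HSV)
save(cv2.resize(im[130:300,180:480],None,fx=2.6,fy=2.6,interpolation=cv2.INTER_CUBIC),'crop0.png')
for (u,v) in [(234,198),(235,241),(297,231),(225,163),(304,263)]: print((u,v),P[v,u],im[v,u],hsv[v,u])
# stones: z in 0.024..0.036 & low saturation
m=((hsv[...,1]<110)&(P[...,2]>0.022)&(P[...,2]<0.038)&(hsv[...,2]>110)).astype(np.uint8)
n,l,s,ce=cv2.connectedComponentsWithStats(m)
for i in range(1,n):
    if s[i,4]>60 :
        v,u=np.where(l==i); Q=onz(c,np.c_[u,v],0.03)
        r=cv2.minAreaRect(Q[:,:2].astype(np.float32)*1000); print(ce[i],s[i,4],r)
# case rim
for (u,v) in [(383,205),(371,188),(400,235),(352,239),(366,170)]: print((u,v),P[v,u])
for n in ['wrist0','side0']:
    w=pickle.load(open(n+'.pkl','rb')); Pw=cloud(w)
    np.save(n,Pw)
w=pickle.load(open('wrist0.pkl','rb'));Pw=cloud(w)
for (u,v) in [(100,95),(405,90),(250,88),(200,40),(322,260)]: print(Pw[v,u])
```

```text
(234, 198) [ 0.44267807 -0.28871462  0.03033505] [195 168 129] [ 18  86 195]
(235, 241) [ 0.60873448 -0.29353445  0.02940124] [197 170 131] [ 18  85 197]
(297, 231) [ 0.60628318 -0.09518222  0.03240554] [195 168 128] [ 18  88 195]
(225, 163) [ 0.28516612 -0.31318225  0.03112503] [233   6   0] [  1 255 233]
(304, 263) [ 0.72068588 -0.08851807  0.03010366] [234   8   0] [  1 255 234]
[232.7740113  199.41242938] 531 ((447.3968200683594, -292.287841796875), (147.85781860351562, 49.32981872558594), 87.69770812988281)
[296.86607143 231.12053571] 224 ((605.0099487304688, -95.22636413574219), (68.09749603271484, 38.85537338256836), 89.4680404663086)
[234.51914894 242.05957447] 235 ((613.524658203125, -295.43048095703125), (67.30057525634766, 39.35820770263672), 79.68437194824219)
(383, 205) [0.56311869 0.19708265 0.04729051]
(371, 188) [0.4926148  0.17226258 0.05232554]
(400, 235) [0.67467836 0.22700175 0.0327614 ]
(352, 239) [6.46492300e-01 7.84152117e-02 1.60077721e-04]
(366, 170) [0.41266144 0.17302617 0.0499727 ]
[0.3962125  0.08333334 0.05123202]
[0.67555782 0.08599619 0.05101488]
[0.53609416 0.08754985 0.05201285]
[0.49359223 0.12872483 0.05209002]
[ 0.60118865 -0.08860512  0.02986464]
```

View pics/crop0.png

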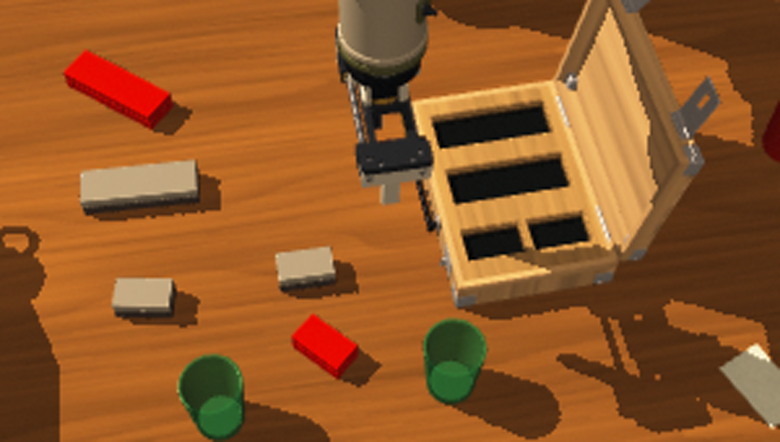

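Request:
play_rows(
  series=[
    [[-1,-0.02,0.04,0.04,0],[-1,-0.045,0.08,0.08,0],[-1,-0.065,0.11,0.12,0],[-1,-0.065,0.11,0.12,0],[-1,-0.065,0.11,0.12,0]],
  ],
)

```text
t: 0.65
tool_pos: [0.5353, 0.1121, 0.3568]
orientation: [2.216, 2.222, 0.009]
force: [-0.2, -1.3, 0.2]
opening: 0.093
```

Run:
```python
from h import *
import pickle
c=read_camera('wrist'); save(c['color'],'wrist1.png'); pickle.dump(c,open('wrist1.pkl','wb'))
P=cloud(c); np.save('wrist1',P)
m=(abs(P[...,2]-0.05)<0.004).astype(np.uint8)*255
cv2.imwrite('pics/rim1.png',m)
```

```text
(no output)
```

View pics/wrist1.png

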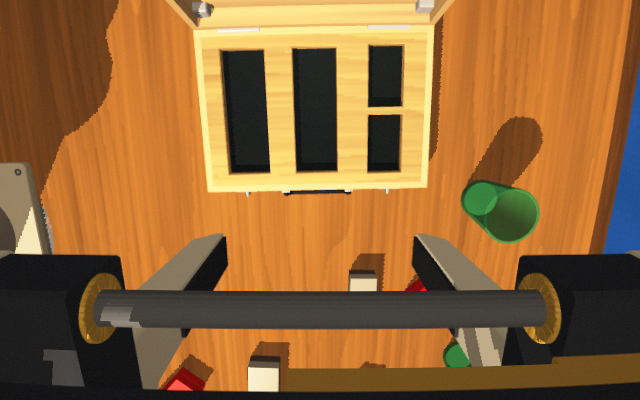

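View pics/rim1.png

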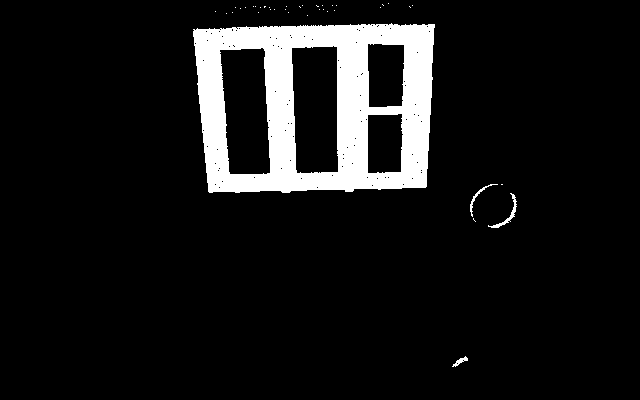

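The wrist view shows the open case with its four empty pockets at (246,110), (315,108), (385,75) and (384,142).

```bash
cat > case.py <<'E'
from h import *
def pockets(c,zt=0.05):
    P=cloud(c); m=(abs(P[...,2]-zt)<0.006).astype(np.uint8)
    m=cv2.morphologyEx(m,cv2.MORPH_CLOSE,np.ones((3,3),np.uint8))
    cs,h=cv2.findContours(m,cv2.RETR_CCOMP,cv2.CHAIN_APPROX_NONE)
    for k,ct in enumerate(cs):
        a=cv2.contourArea(ct)
        if a>300:
            Q=onz(c,ct.reshape(-1,2),zt)[:,:2]*1000
            r=cv2.minAreaRect(Q.astype(np.float32)); 
            print('hole' if h[0][k][3]>=0 else 'outer',a,np.round(r[0],1),np.round(r[1],1),round(r[2],2))
E
python3 - <<'E'
from case import *
import pickle
pockets(pickle.load(open('wrist1.pkl','rb')))
P=np.load('wrist1.npy'); m=abs(P[...,2]-0.05)<0.006; m[200:]=0; print(np.median(P[m][:,2]))
E
```

```text
outer 37705.0 [530.4 178.1] [291.8 206.6] 0.93
hole 1973.0 [619.8 138.5] [45.  75.6] 1.94
hole 5302.0 [443.6 176. ] [ 55.6 155.2] 1.11
hole 5462.0 [530.9 178. ] [ 56.1 155. ] 1.31
hole 2199.0 [617.2 222. ] [45.3 76. ] 1.71
outer 1576.0 [528.4 295.2] [243.2  17.4] 1.68
0.050892926513060543
```

Request:
play_rows(
  series=[
    [[-1,0.01,-0.045,-0.015,0],[-1,0.02,-0.09,-0.03,0],[-1,0.03,-0.135,-0.045,0],[-1,0.04,-0.18,-0.06,0],[-1,0.055,-0.225,-0.08,0],[-1,0.07,-0.27,-0.1,0],[-1,0.07,-0.28,-0.1,0],[-1,0.07,-0.28,-0.1,0]],
  ],
)

```text
t: 1.5
tool_pos: [0.6033, -0.1727, 0.2488]
orientation: [-2.222, -2.213, 0.005]
force: [-0.0, 0.5, 1.0]
opening: 0.093
```

```bash
cat > stones.py <<'E'
from h import *
def stones(c,z0=0.022,z1=0.038,zt=0.03):
    P=cloud(c); im=c['color']; hsv=cv2.cvtColor(im,cv2.COLOR_RGB2HSV)
    m=((hsv[...,1]<110)&(P[...,2]>z0)&(P[...,2]<z1)&(hsv[...,2]>60)).astype(np.uint8)
    m=cv2.morphologyEx(m,cv2.MORPH_OPEN,np.ones((3,3),np.uint8))
    cs,_=cv2.findContours(m,cv2.RETR_EXTERNAL,cv2.CHAIN_APPROX_NONE)
    for ct in cs:
        if cv2.contourArea(ct)>60:
            Q=onz(c,ct.reshape(-1,2),zt)[:,:2]*1000
            r=cv2.minAreaRect(Q.astype(np.float32))
            w,h=r[1]; a=r[2]+(90 if w>h else 0)  # angle of short side
            a=(a+90)%180-90
            print('px',ct.reshape(-1,2).mean(0).round(),'ctr',np.round(r[0],1),'dims',np.round(r[1],1),'short-side angle from x deg',round(a,2))
E
python3 - <<'E'
from stones import *
print(sensors.read_state()['tool_pos'])
c=read_camera('wrist'); save(c['color'],'wrist2.png'); stones(c)
print('scene');c=read_camera('scene'); stones(c)
print(sensors.read_state()['tool_pos'])
E
```

```text
[ 0.60331732 -0.17272579  0.24875298]
px [199. 332.] ctr [ 454.7 -363.5] dims [25.5  8.4] short-side angle from x deg -89.06
px [328. 271.] ctr [ 611.7 -283.5] dims [53.5 40.2] short-side angle from x deg -10.93
px [178. 233.] ctr [ 447.4 -245. ] dims [60.7 52.5] short-side angle from x deg -2.65
px [320. 100.] ctr [602.  -95.3] dims [39.  68.8] short-side angle from x deg 0.02
scene
px [235. 242.] ctr [ 614.1 -295. ] dims [68.3 39.4] short-side angle from x deg -9.39
px [297. 231.] ctr [606.4 -95.4] dims [68.5 41.7] short-side angle from x deg -0.53
px [230. 200.] ctr [ 449.3 -302.5] dims [127.7  53.9] short-side angle from x deg -2.3
px [549. 123.] ctr [273.2 930.8] dims [104.4 162.3] short-side angle from x deg 15.18
[ 0.60456037 -0.16987905  0.25182448]
```

View pics/wrist2.png

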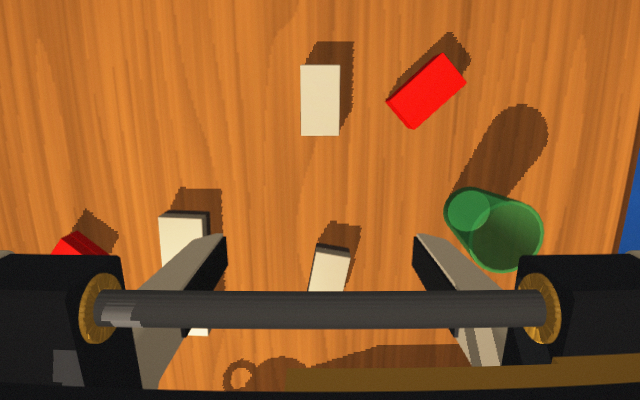

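The grey short stone at wrist px (320,100) is the one to take. The red one at (427,90) is a look-alike. I'll open the jaws only partly so they clear it.

Request:
play_rows(
  series=[
    [[-0.4,0,0.04,-0.03,0],[-0.4,-0.001,0.075,-0.07,0],[-0.4,-0.001,0.075,-0.115,0],[-0.4,-0.001,0.075,-0.15,0],[-0.4,-0.001,0.075,-0.15,0],[-0.4,-0.001,0.075,-0.15,0],[-0.4,-0.001,0.075,-0.15,0]],
  ],
)

```text
t: 2.3
tool_pos: [0.6061, -0.095, 0.1063]
orientation: [2.218, 2.219, 0.004]
force: [-0.1, -0.5, 0.8]
opening: 0.0649
```

Run:
```python
from stones import *
c=read_camera('wrist'); save(c['color'],'wrist3.png');c=read_camera('scene'); save(cv2.resize(c['color'][180:300,220:380],None,fx=4,fy=4),'s3.png')
s=sensors.read_state(); print(s['tool_pos'],s['orientation'],s['opening'],s['force'])
```

```text
[ 0.60609378 -0.09542988  0.10609306] [2.21834503 2.21827321 0.00434368] 0.06510323122821235 [-0.16110709 -0.76203729  0.68762282]
```

View pics/s3.png

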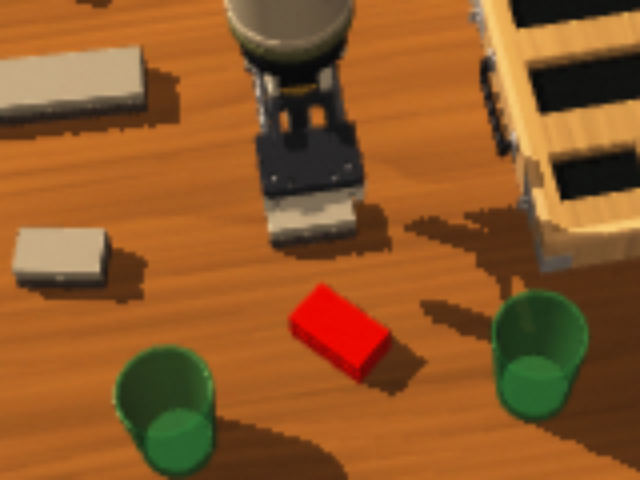

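View pics/wrist3.png

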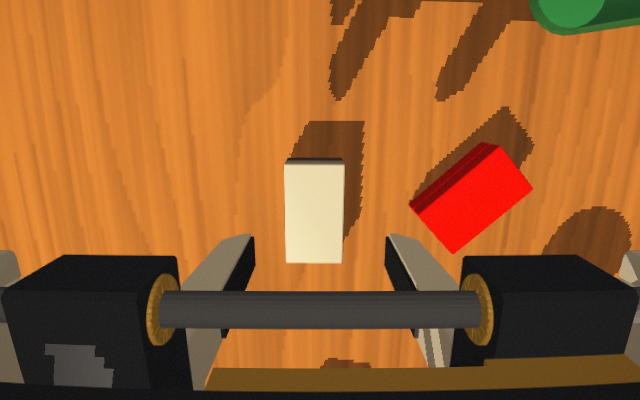

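Request:
play_rows(
  series=[
    [[-0.4,-0.003,0,-0.035,0],[-0.4,-0.003,0,-0.065,0],[-0.4,-0.003,0,-0.075,0],[-0.4,-0.003,0,-0.075,0],[-0.4,-0.003,0,-0.075,0]],
  ],
  force=30,
)

```text
t: 2.9
tool_pos: [0.6023, -0.0954, 0.0296]
orientation: [2.22, 2.22, 0.002]
force: [0.4, 0.3, 0.3]
opening: 0.0654
```

Run:
```python
from stones import *
c=read_camera('wrist'); save(c['color'],'wrist4.png')
s=sensors.read_state(); print(s['tool_pos'],s['orientation'],s['opening'],s['force'])
```

```text
[ 0.60274177 -0.09544911  0.03002913] [2.21952603 2.2192736  0.00281299] 0.06505276488527013 [-0.07220313  0.17070215  0.65372464]
```

View pics/wrist4.png

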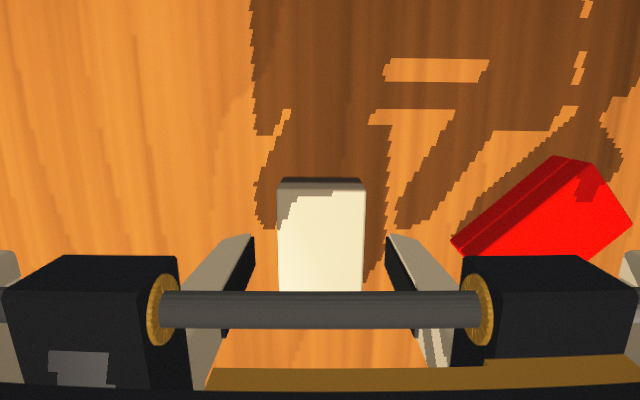

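Request:
play_rows(
  series=[
    [[0.3,0,0,0.001,0],[0.3,0,0,0.001,0],[0.3,0,0,0.001,0],[0.3,0,0,0.001,0],[0.3,0,0,0.02,0],[0.3,0,0,0.06,0],[0.3,0,0,0.1,0],[0.3,0,0,0.1,0]],
  ],
  force=35,
)

```text
t: 3.75
tool_pos: [0.6049, -0.0959, 0.1347]
orientation: [2.215, 2.215, 0.009]
force: [1.2, -0.6, -0.1]
opening: 0.0397
```

Run:
```python
from stones import *
c=read_camera('wrist'); save(c['color'],'wrist5.png')
s=sensors.read_state(); print(s['tool_pos'],s['orientation'],s['opening'],s['force'],s['wrist_torque'])
stones(c,0.09,0.16,0.130)
```

```text
[ 0.60338439 -0.09555727  0.13140299] [2.21744271 2.2174455  0.00534093] 0.039412866528637944 [-0.20380085 -0.41615008 -1.82394014] [-0.01603355  0.04153658  0.0010882 ]
px [319. 243.] ctr [604.7 -85.8] dims [53.6 82.8] short-side angle from x deg 89.72
```

View pics/wrist5.png

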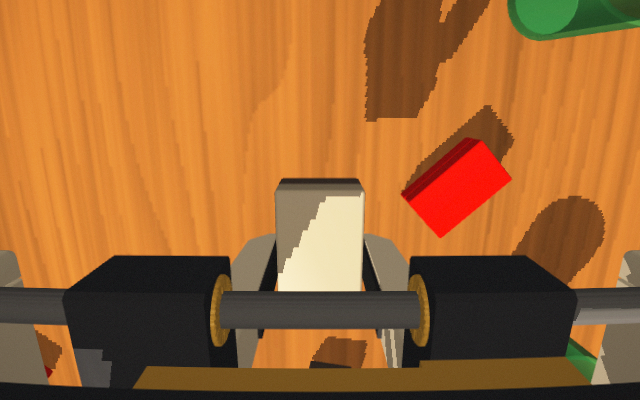

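Run:
```python
from stones import *
m=np.array([[443.6,176],[530.9,178],[619.8,138.5],[617.2,222]]);k=np.array([[-88,0],[0,0],[88,-42],[88,42.]])
mc=m.mean(0);kc=k.mean(0);H=(k-kc).T@(m-mc);th=np.arctan2(H[0,1]-H[1,0],H[0,0]+H[1,1])
R=np.array([[np.cos(th),-np.sin(th)],[np.sin(th),np.cos(th)]]);t=mc-R@kc;print(th,np.degrees(th),t,(k@R.T+t).round(1),(m-k@R.T-t).round(1))
```

```text
0.025374317073941353 1.453841276363584 [530.88208204 178.06682493] [[442.9 175.8]
 [530.9 178.1]
 [619.9 138.3]
 [617.8 222.3]] [[ 0.7  0.2]
 [ 0.  -0.1]
 [-0.1  0.2]
 [-0.6 -0.3]]
```

Request:
play_rows(
  series=[
    [[0.3,0,0.03,0.01,0],[0.3,0.005,0.075,0.01,0.025],[0.3,0.01,0.12,0.01,0.025],[0.3,0.0145,0.17,0.01,0.025],[0.3,0.0145,0.215,0.01,0.025],[0.3,0.0145,0.26,0.01,0.025],[0.3,0.0145,0.3,0.01,0.025],[0.3,0.0145,0.318,0.01,0.025]],
  ],
)

```text
t: 4.6
tool_pos: [0.6135, 0.2264, 0.1351]
orientation: [-2.188, -2.25, 0.004]
force: [0.8, 0.0, -1.8]
opening: 0.0397
```

Request:
play_rows(
  series=[
    [[0.3,0,0,-0.01,0],[0.3,0,0,-0.03,0],[0.3,0,0,-0.04,0],[0.3,0,0,-0.04,0],[0.3,0,0,-0.04,0]],
  ],
)

```text
t: 5.1
tool_pos: [0.6153, 0.2218, 0.0971]
orientation: [-2.195, -2.247, 0.002]
force: [-0.1, 0.2, -1.7]
opening: 0.0395
```

Run:
```python
from stones import *
c=read_camera('wrist'); save(c['color'],'wrist6.png')
s=sensors.read_state(); print(s['tool_pos'],s['orientation'],s['opening'],s['force'])
c=read_camera('scene'); save(cv2.resize(c['color'][140:260,320:480],None,fx=4,fy=4),'s6.png')
c=read_camera('side'); save(cv2.resize(c['color'][180:300,270:430],None,fx=4,fy=4),'d6.png')
```

```text
[0.61592293 0.22222246 0.09803094] [2.19449392e+00 2.24771457e+00 3.80372371e-04] 0.03962655985840794 [-0.54984736  0.47701589 -1.33406064]
```

View pics/wrist6.png

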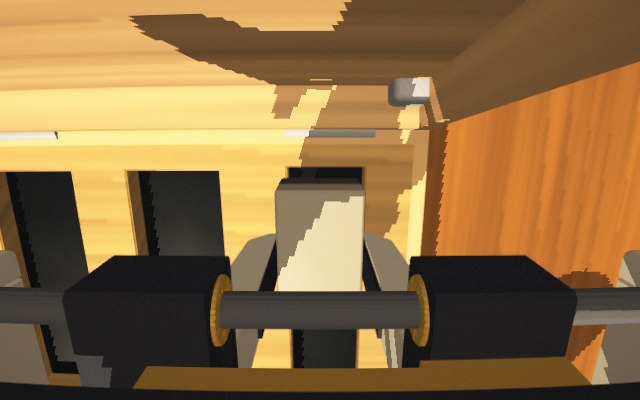

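View pics/s6.png

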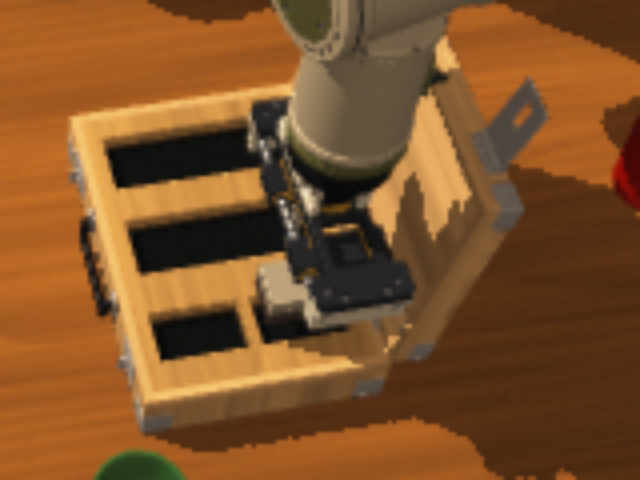

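View pics/d6.png

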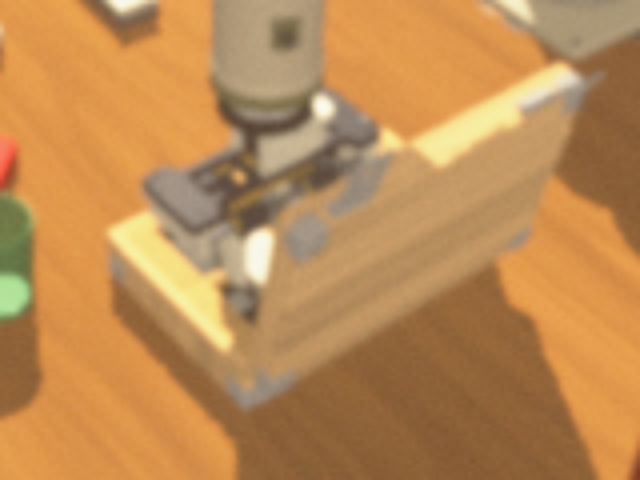

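Run:
```python
from stones import *
c=read_camera('wrist'); print(sensors.read_state()['tool_pos'])
print('pocket back',onz(c,[[289,167],[364,167]],0.05)*1000)
print('pocket front',onz(c,[[294,366],[356,366]],0.05)*1000)
print('stone low',onz(c,[[283,179],[359,179]],0.068)*1000)
print('stone top',onz(c,[[277,190],[364,190]],0.098)*1000)
print('pk', onz(c,[[364,167],[364,205]],0.05)*1000)
save(cv2.resize(c['color'][150:250,230:400],None,fx=4.5,fy=4.5,interpolation=cv2.INTER_NEAREST),'w7.png')
```

```text
[0.61630083 0.2228656  0.09885978]
pocket back [[597.4396406  259.23897246  50.        ]
 [640.27120552 260.29476444  50.        ]]
pocket front [[601.01681813 124.38071239  50.        ]
 [642.77414994 125.32365436  50.        ]]
stone low [[595.77152921 255.75284306  68.        ]
 [635.62552116 256.72646623  68.        ]]
stone top [[596.04757563 256.69003225  98.        ]
 [634.52380799 257.62764658  98.        ]]
pk [[640.27120552 260.29476444  50.        ]
 [641.51743875 237.81365622  50.        ]]
```

View pics/w7.png

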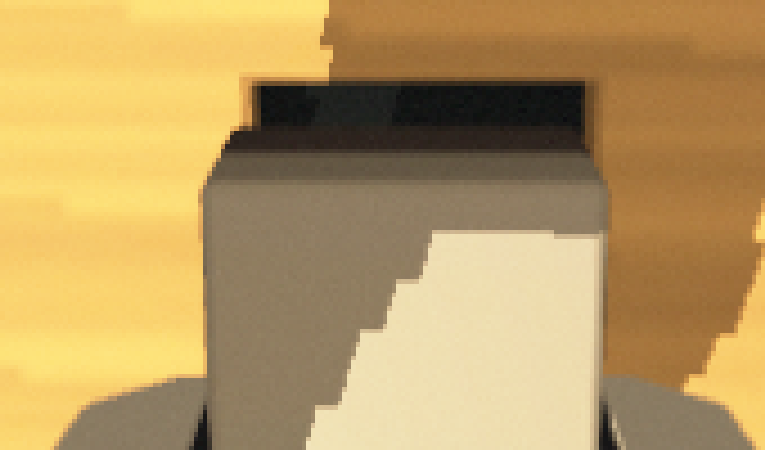

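Request:
play_rows(
  series=[
    [[0.3,0.0015,0.0015,-0.004,0],[0.3,0.0015,0.0015,-0.01,0],[0.3,0.0015,0.0015,-0.016,0],[0.3,0.0015,0.0015,-0.021,0],[0.3,0.0015,0.0015,-0.026,0],[0.3,0.0015,0.0015,-0.031,0],[0.3,0.0015,0.0015,-0.032,0],[0.3,0.0015,0.0015,-0.032,0]],
  ],
)

```text
t: 6.1
tool_pos: [0.6184, 0.2239, 0.0686]
orientation: [2.192, 2.247, 0.002]
force: [-6.2, -5.1, 16.8]
opening: 0.0401
```

Run:
```python
from stones import *
c=read_camera('wrist'); s=sensors.read_state(); print(s['tool_pos'],s['orientation'],s['opening'],s['force'],s['wrist_torque'])
save(cv2.resize(c['color'][150:250,230:400],None,fx=4.5,fy=4.5,interpolation=cv2.INTER_NEAREST),'w8.png')
```

```text
[0.61844158 0.22386905 0.06862773] [2.19184067 2.24687792 0.00225067] 0.03930684047342605 [-6.16006583 -5.51474217 18.13070904] [-1.30583975  1.15237936 -0.05073639]
```

View pics/w8.png

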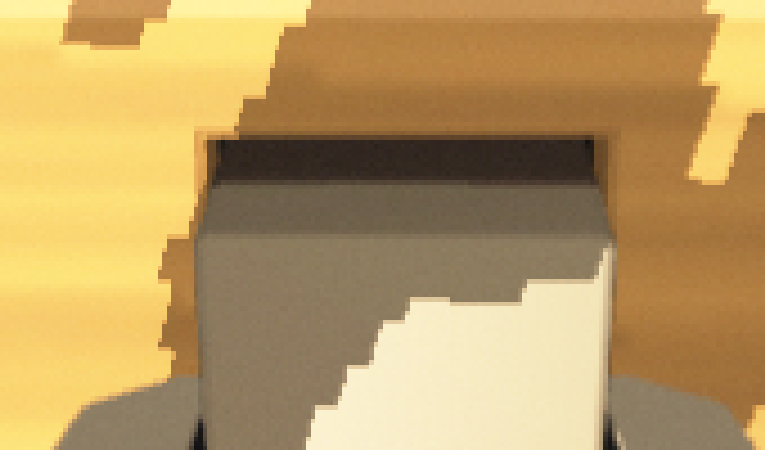

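Request:
play_rows(
  series=[
    [[0.3,-0.001,-0.0015,0,0],[0.3,-0.001,-0.0015,0,0],[-0.1,-0.001,-0.0015,0.001,0],[-0.3,-0.001,-0.0015,0.001,0],[-0.3,-0.001,-0.0015,0.001,0],[-0.3,-0.001,-0.0015,0.03,0],[-0.3,-0.001,-0.0015,0.06,0],[-0.3,-0.001,-0.04,0.1,0]],
  ],
)

```text
t: 6.95
tool_pos: [0.6144, 0.191, 0.1607]
orientation: [-2.187, -2.251, 0.003]
force: [0.6, 0.3, 1.1]
opening: 0.0607
```

Request:
play_rows(
  series=[
    [[-0.4,0,-0.03,0.02,0],[-0.4,0,-0.07,0.02,0],[-0.4,0,-0.07,0.02,0]],
  ],
)

```text
t: 7.25
tool_pos: [0.6166, 0.1141, 0.1824]
orientation: [2.196, 2.243, -0.0]
force: [0.1, -0.3, -1.4]
opening: 0.065
```

Run:
```python
from case import *
c=read_camera('wrist'); save(c['color'],'wrist9.png'); P=cloud(c)
s=sensors.read_state(); print(s['tool_pos'],s['opening'],s['force'])
pockets(c,0.0505)
from stones import stones
stones(c,0.055,0.08,0.066)
```

```text
[0.61606408 0.1161611  0.18157031] 0.06530649157921392 [0.23449176 0.08652212 0.20417197]
outer 305.5 [757.6  73.6] [58.8 20.9] 39.21
outer 77889.0 [530.9 170.8] [291.2 189.3] 1.2
hole 4914.5 [619.9 138.8] [44.8 73.1] 1.27
hole 11886.0 [445.2 176.7] [ 52.6 151.4] 1.24
hole 13159.5 [532.1 178.1] [ 54.  152.2] 1.26
px [325.  49.] ctr [617.5 223.1] dims [39.9 67.7] short-side angle from x deg 1.52
```

View pics/wrist9.png

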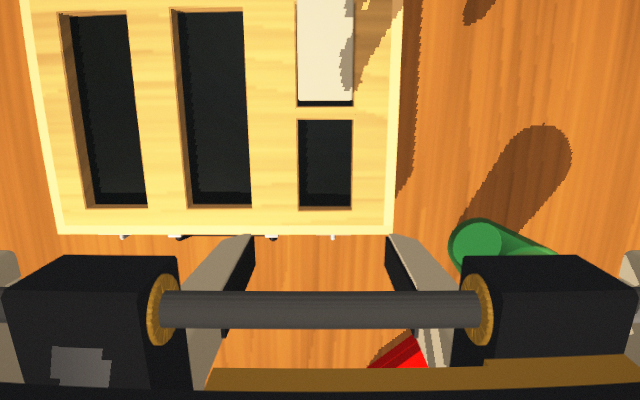

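The first short stone sits in the far short pocket at (325,50). Next I go over the second short stone, at scene (235,243).

Request:
play_rows(
  series=[
    [[-0.4,0,-0.045,0.01,-0.05],[-0.4,0,-0.09,0.02,-0.1],[-0.4,0,-0.135,0.03,-0.15],[-0.4,0,-0.18,0.05,-0.189],[-0.4,0,-0.225,0.07,-0.189],[-0.4,0,-0.27,0.07,-0.189],[-0.4,0,-0.315,0.07,-0.189],[-0.4,0,-0.36,0.07,-0.189]],
  ],
)

```text
t: 8.1
tool_pos: [0.6161, -0.2421, 0.2508]
orientation: [-2.394, -2.032, -0.0]
force: [1.5, -0.8, -0.4]
opening: 0.065
```

Request:
play_rows(
  series=[
    [[-0.4,0,-0.045,0,0],[-0.4,0,-0.09,0,0],[-0.4,0,-0.125,0,0],[-0.4,0,-0.125,0,0],[-0.4,0,-0.125,0,0],[-0.4,0,-0.125,0,0]],
  ],
)

```text
t: 8.7
tool_pos: [0.6165, -0.3648, 0.2509]
orientation: [-2.393, -2.033, -0.0]
force: [0.5, -0.6, -0.6]
opening: 0.0653
```

Run:
```python
from stones import *
c=read_camera('wrist'); save(c['color'],'wrist10.png'); stones(c)
s=sensors.read_state(); print(s['tool_pos'],s['opening'],s['orientation'])
c=read_camera('scene'); save(c['color'],'s10.png'); stones(c)
P=cloud(c); hsv=cv2.cvtColor(c['color'],cv2.COLOR_RGB2HSV)
m=(hsv[...,1]<110)&(abs(P[...,0]-.617)<.015)&(abs(P[...,1]-.222)<.03); print(m.sum(),np.nanmedian(P[m],0), np.nanpercentile(P[m][:,2],[10,90]))
```

```text
px [303. 111.] ctr [ 610.  -295.6] dims [69.7 39.2] short-side angle from x deg -10.55
px [148. 132.] ctr [ 445.6 -292.8] dims [149.6  53.6] short-side angle from x deg -2.42
[ 0.61663433 -0.36469361  0.25135838] 0.06494559896785468 [-2.39336722e+00 -2.03377301e+00 -4.87186893e-04]
px [235. 242.] ctr [ 614.2 -294.8] dims [68.7 39.4] short-side angle from x deg -9.39
px [233. 200.] ctr [ 449.2 -292.2] dims [148.1  52.9] short-side angle from x deg -2.3
px [546. 122.] ctr [270.8 928.2] dims [110.1 167.7] short-side angle from x deg 13.88
146 [0.6167712  0.22106776 0.0658651 ] [0.06303637 0.06809862]
```

View pics/wrist10.png

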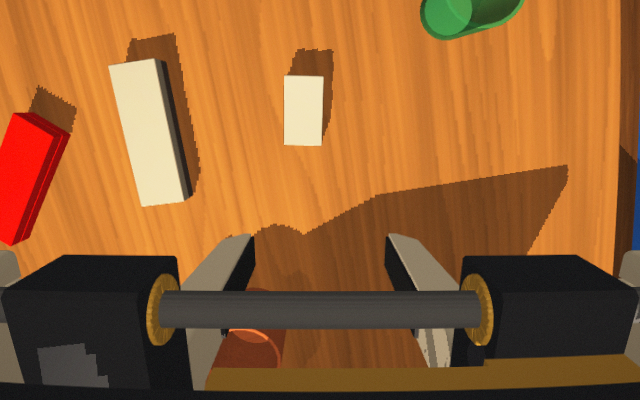

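View pics/s10.png

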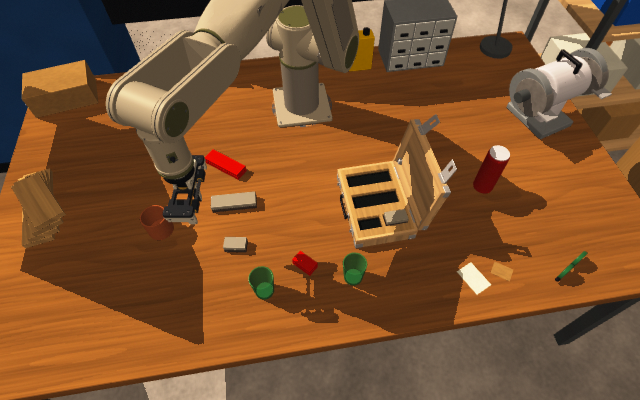

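Request:
play_rows(
  series=[
    [[-0.4,-0.002,0.04,0,-0.012],[-0.4,-0.005,0.0695,-0.03,-0.012],[-0.4,-0.005,0.0695,-0.075,-0.012],[-0.4,-0.005,0.0695,-0.12,-0.012],[-0.4,-0.005,0.0695,-0.15,-0.012],[-0.4,-0.005,0.0695,-0.15,-0.012],[-0.4,-0.005,0.0695,-0.15,-0.012]],
  ],
)

```text
t: 9.5
tool_pos: [0.6112, -0.2962, 0.1024]
orientation: [-2.407, -2.019, 0.0]
force: [-0.2, 0.1, 1.3]
opening: 0.0649
```

Run:
```python
from stones import *
c=read_camera('wrist'); save(c['color'],'wrist11.png'); stones(c)
s=sensors.read_state(); print(s['tool_pos'],s['opening'],s['orientation'])
```

```text
px [318. 212.] ctr [ 610.2 -294.6] dims [70.5 39.3] short-side angle from x deg -11.25
px [ 72. 199.] ctr [ 447.9 -258.1] dims [80.7 55.5] short-side angle from x deg -2.09
[ 0.61232926 -0.29710458  0.10420339] 0.06489658510511111 [2.40519455e+00 2.01684892e+00 1.69681888e-03]
```

View pics/wrist11.png

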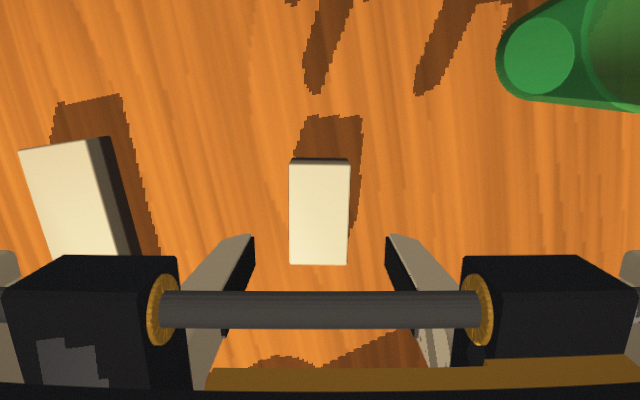

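The second short stone, pale grey at (319,212), lies centred between the jaws. Descending and gripping.

Request:
play_rows(
  series=[
    [[-0.4,-0.001,0.002,-0.035,-0.005],[-0.4,-0.001,0.002,-0.065,-0.005],[-0.4,-0.001,0.002,-0.0735,-0.005],[-0.4,-0.001,0.002,-0.0735,-0.005],[-0.4,-0.001,0.002,-0.0735,-0.005]],
  ],
)

```text
t: 10.05
tool_pos: [0.6117, -0.2961, 0.0311]
orientation: [2.41, 2.009, 0.002]
force: [0.2, -0.1, 1.1]
opening: 0.0652
```

Request:
play_rows(
  series=[
    [[0.3,0,0,0,0],[0.3,0,0,0,0],[0.3,0,0,0,0],[0.3,0,0,0,0]],
  ],
)

```text
t: 10.45
tool_pos: [0.6104, -0.2954, 0.0289]
orientation: [2.412, 2.011, 0.001]
force: [-1.5, 1.1, 3.9]
opening: 0.0396
```

Run:
```python
from stones import *
s=sensors.read_state(); print(s['tool_pos'],s['opening'],s['orientation'],s['force'])
```

```text
[ 0.61039401 -0.29538834  0.02887647] 0.039645641432782826 [2.41239734e+00 2.01090035e+00 5.93064697e-04] [-1.530841    1.074166    3.87246016]
```

Request:
play_rows(
  series=[
    [[0.3,0,0,0.02,0],[0.3,0,0,0.06,0],[0.3,0,0,0.1,0],[0.3,0,0.04,0.11,0.05],[0.3,0.003,0.085,0.11,0.1],[0.3,0.006,0.13,0.11,0.15],[0.3,0.0095,0.175,0.11,0.206],[0.3,0.0095,0.22,0.11,0.206]],
  ],
)

```text
t: 11.25
tool_pos: [0.6192, -0.0734, 0.1379]
orientation: [-2.191, -2.251, 0.0]
force: [1.1, -0.4, -1.8]
opening: 0.0396
```

Request:
play_rows(
  series=[
    [[0.3,0,0.045,0,0],[0.3,0,0.09,0,0],[0.3,0,0.135,0,0],[0.3,0,0.18,0,0],[0.3,0,0.214,0,0],[0.3,0,0.214,-0.03,0],[0.3,0,0.214,-0.04,0],[0.3,0,0.214,-0.04,0]],
  ],
)

```text
t: 12.05
tool_pos: [0.6171, 0.1382, 0.0951]
orientation: [-2.191, -2.246, 0.008]
force: [0.2, 0.3, -1.8]
opening: 0.0393
```

Request:
play_rows(
  series=[
    [[0.3,0,0,0,0],[0.3,0,0,0,0]],
  ],
)

```text
t: 12.25
tool_pos: [0.6204, 0.138, 0.0995]
orientation: [2.194, 2.247, 0.002]
force: [1.2, 0.1, -1.0]
opening: 0.0396
```

Run:
```python
from stones import *
c=read_camera('wrist'); save(c['color'],'wrist12.png')
s=sensors.read_state(); print(s['tool_pos'],s['opening'],s['orientation'],s['force'])
save(cv2.resize(c['color'][130:250,230:400],None,fx=4.5,fy=4.5,interpolation=cv2.INTER_NEAREST),'w12.png')
```

```text
[0.62047009 0.13811115 0.09958737] 0.03967352523965805 [2.19414041 2.2467443  0.00238582] [-0.50493567 -0.29418187 -2.57016461]
```

View pics/wrist12.png

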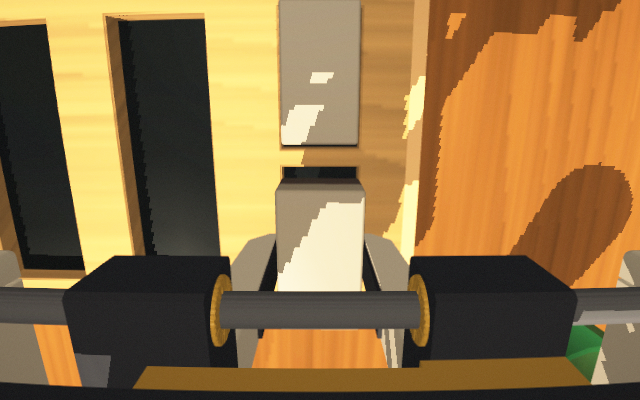

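View pics/w12.png

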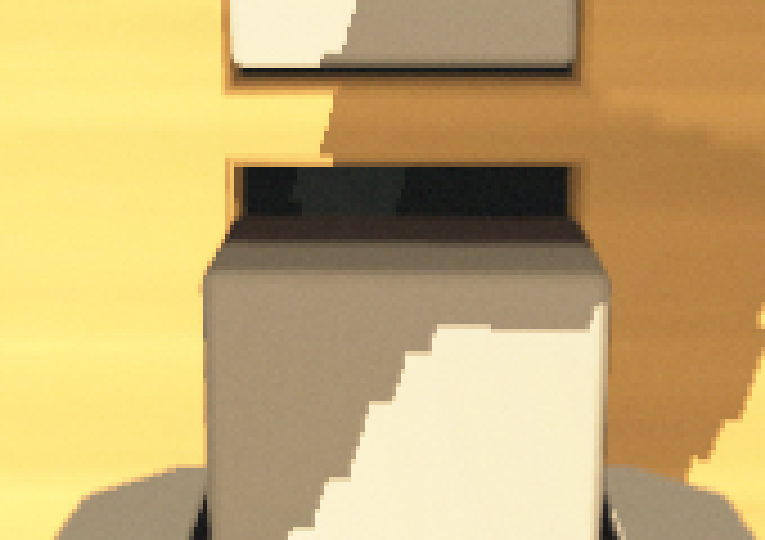

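Run:
```python
from stones import *
c=read_camera('wrist'); print(sensors.read_state()['tool_pos'])
a=onz(c,[[280.2,165.6],[359.8,165.6]],0.05)*1000;b=onz(c,[[282.2,177.8],[359.6,177.8]],0.0706)*1000
print(a,b,a.mean(0)-b.mean(0))
```

```text
[0.62042472 0.13819906 0.09953541]
[[596.52148405 175.22182141  50.        ]
 [642.11324615 176.30702472  50.        ]] [[599.71807255 172.15788403  70.6       ]
 [639.87376935 173.11195788  70.6       ]] [ -0.47855585   3.12950211 -20.6       ]
```

Request:
play_rows(
  series=[
    [[0.3,-0.0005,0.0005,-0.005,0],[0.3,-0.0005,0.0005,-0.011,0],[0.3,-0.0005,0.0005,-0.017,0],[0.3,-0.0005,0.0005,-0.023,0],[0.3,-0.0005,0.0005,-0.028,0],[0.3,-0.0005,0.0005,-0.031,0],[0.3,-0.0005,0.0005,-0.031,0],[0.3,-0.0005,0.0005,-0.031,0]],
  ],
)

```text
t: 13.15
tool_pos: [0.6189, 0.1394, 0.0671]
orientation: [-2.193, -2.249, 0.0]
force: [-0.6, 0.1, -2.9]
opening: 0.0397
```

Run:
```python
from stones import *
c=read_camera('wrist'); s=sensors.read_state(); print(s['tool_pos'],s['orientation'],s['opening'],s['force'],s['wrist_torque'])
save(cv2.resize(c['color'][130:250,230:400],None,fx=4.5,fy=4.5,interpolation=cv2.INTER_NEAREST),'w13.png')
```

```text
[0.61888914 0.13937684 0.06719855] [-2.19331477e+00 -2.24888882e+00  3.52561939e-04] 0.039654716268984126 [-0.26979589 -0.96680237 -1.93588504] [-0.06099679  0.00253842  0.02780415]
```

View pics/w13.png

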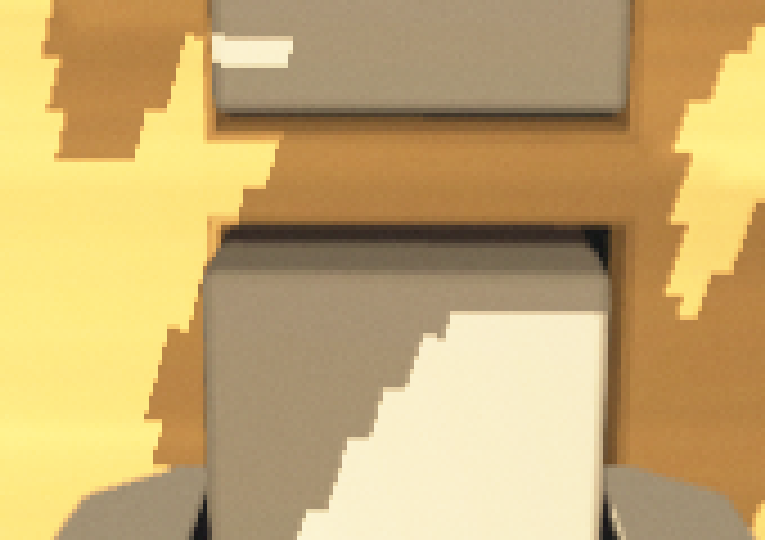

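In the pocket with no side force. Releasing.

Request:
play_rows(
  series=[
    [[0.2,0,0,0,0],[-0.1,0,0,0,0],[-0.3,0,0,0,0],[-0.3,0,0,0,0],[-0.3,0,0,0.03,0],[-0.3,0,-0.01,0.07,0],[-0.3,0,-0.04,0.11,0],[-0.3,0,-0.04,0.11,0]],
  ],
)

```text
t: 14.0
tool_pos: [0.6232, 0.097, 0.1853]
orientation: [2.189, 2.241, 0.013]
force: [0.7, 0.2, 0.7]
opening: 0.0605
```

Run:
```python
from stones import *
c=read_camera('wrist'); save(c['color'],'wrist14.png'); stones(c,0.055,0.08,0.066)
s=sensors.read_state(); print(s['tool_pos'],s['opening'],s['orientation'])
c=read_camera('scene'); save(c['color'],'s14.png'); stones(c);stones(c,0.055,0.08,0.066)
```

```text
px [313. 143.] ctr [618.3 139.4] dims [39.9 68.8] short-side angle from x deg 1.19
px [315.  38.] ctr [617.8 215. ] dims [40.1 51.3] short-side angle from x deg 1.34
[0.62175304 0.09810157 0.1819503 ] 0.06065870270463021 [2.19182695 2.24288415 0.00904784]
px [233. 200.] ctr [ 448.5 -292.6] dims [148.4  54.2] short-side angle from x deg -3.84
px [547. 123.] ctr [273.8 930.2] dims [105.3 160.8] short-side angle from x deg 15.18
px [370. 220.] ctr [624.2 137.3] dims [69.9 45.1] short-side angle from x deg -1.05
px [396. 216.] ctr [622.8 221.9] dims [43.7 71.1] short-side angle from x deg 0.63
px [300. 103.] ctr [ 59.7 -13.9] dims [98.9 36.4] short-side angle from x deg -12.91
px [419.  56.] ctr [-139.9  523.1] dims [247.  40.] short-side angle from x deg -1.02
```

View pics/wrist14.png

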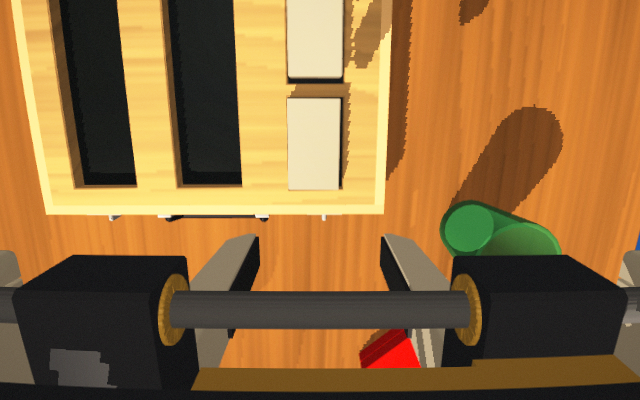

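View pics/s14.png

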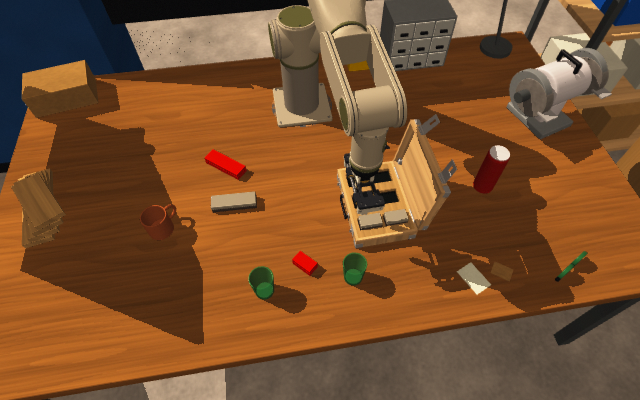

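Request:
play_rows(
  series=[
    [[-0.6,-0.015,-0.04,0.02,-0.03],[-0.6,-0.03,-0.08,0.04,-0.067],[-0.6,-0.045,-0.12,0.06,-0.067],[-0.6,-0.06,-0.16,0.07,-0.067],[-0.6,-0.075,-0.2,0.07,-0.067],[-0.6,-0.09,-0.24,0.07,-0.067],[-0.6,-0.105,-0.28,0.07,-0.067],[-0.6,-0.12,-0.32,0.07,-0.067]],
  ],
)

```text
t: 14.9
tool_pos: [0.4977, -0.221, 0.245]
orientation: [-2.264, -2.173, 0.001]
force: [-0.5, -0.1, 0.4]
opening: 0.0743
```

Request:
play_rows(
  series=[
    [[-0.6,-0.015,-0.045,0,0],[-0.6,-0.03,-0.09,0,0],[-0.6,-0.045,-0.13,0,0],[-0.6,-0.056,-0.168,0,0],[-0.6,-0.056,-0.168,0,0],[-0.6,-0.056,-0.168,0,0],[-0.6,-0.056,-0.168,0,0]],
  ],
)

```text
t: 15.6
tool_pos: [0.4433, -0.3872, 0.2458]
orientation: [-2.265, -2.174, -0.001]
force: [-1.1, 0.6, 0.1]
opening: 0.0744
```

Run:
```python
from stones import *
c=read_camera('wrist'); save(c['color'],'wrist15.png'); stones(c)
s=sensors.read_state(); print(s['tool_pos'],s['opening'],s['orientation'])
```

```text
px [317.  79.] ctr [ 443.6 -292.8] dims [149.1  49.8] short-side angle from x deg -2.39
[ 0.44349413 -0.38708813  0.24624112] 0.07443314943919471 [-2.26476793e+00 -2.17491404e+00 -6.82824468e-04]
```

View pics/wrist15.png

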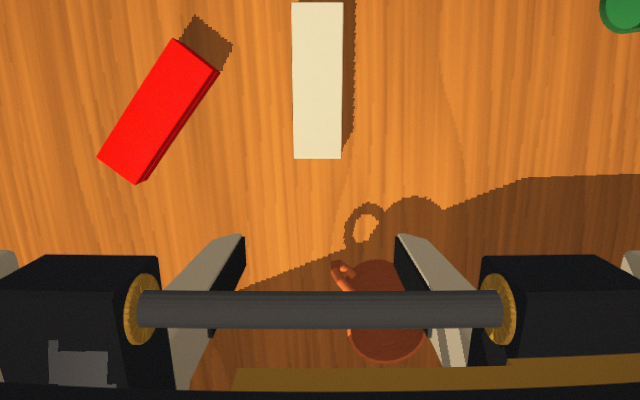

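The grey long stone is at (317,79). The red one at (158,110) is the look-alike.

Request:
play_rows(
  series=[
    [[-0.6,0.0005,0.045,0,0],[-0.6,0.0005,0.09,-0.03,0],[-0.6,0.0005,0.0943,-0.075,0],[-0.6,0.0005,0.0943,-0.12,0],[-0.6,0.0005,0.0943,-0.15,0],[-0.6,0.0005,0.0943,-0.15,0],[-0.6,0.0005,0.0943,-0.15,0]],
  ],
)

```text
t: 16.35
tool_pos: [0.4438, -0.2934, 0.0976]
orientation: [-2.266, -2.175, -0.0]
force: [0.4, -0.4, -0.1]
opening: 0.0745
```

Run:
```python
from stones import *
c=read_camera('wrist'); save(c['color'],'wrist16.png'); stones(c)
s=sensors.read_state(); print(s['tool_pos'],s['opening'],s['orientation'])
```

```text
px [321. 192.] ctr [ 444.2 -281.2] dims [126.8  49.6] short-side angle from x deg -2.4
[ 0.44471094 -0.29447045  0.09913161] 0.07416038931618711 [2.26488716e+00 2.17389185e+00 5.21455796e-04]
```

View pics/wrist16.png

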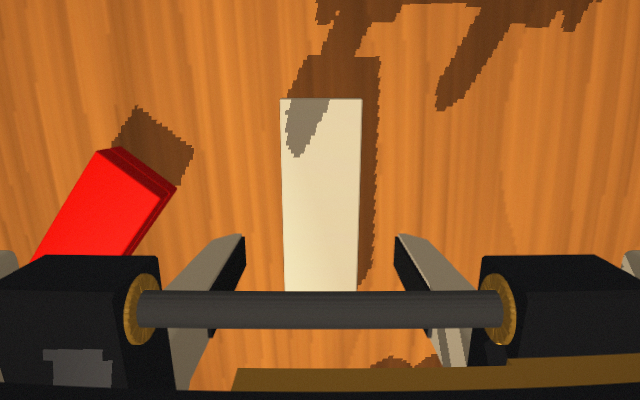

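Request:
play_rows(
  series=[
    [[-0.6,-0.0005,0.0015,-0.035,0],[-0.6,-0.0005,0.0015,-0.06,0],[-0.6,-0.0005,0.0015,-0.0675,0],[-0.6,-0.0005,0.0015,-0.0675,0],[-0.6,-0.0005,0.0015,-0.0675,0]],
  ],
  force=50,
)

```text
t: 16.9
tool_pos: [0.4444, -0.2939, 0.032]
orientation: [2.265, 2.172, 0.001]
force: [0.5, 0.1, 0.8]
opening: 0.0742
```

Request:
play_rows(
  series=[
    [[0.2,0,0,0,0],[0.2,0,0,0,0],[0.2,0,0,0,0],[0.2,0,0,0,0]],
  ],
)

```text
t: 17.3
tool_pos: [0.4436, -0.2932, 0.0304]
orientation: [2.267, 2.173, 0.001]
force: [1.5, 0.7, 3.0]
opening: 0.0493
```

Request:
play_rows(
  series=[
    [[0.2,0,0,0.01,0],[0.2,0,0,0.03,0],[0.2,0,0,0.06,0],[0.2,0,0,0.1,0],[0.2,0,0,0.1,0]],
  ],
)

```text
t: 17.8
tool_pos: [0.4457, -0.295, 0.136]
orientation: [2.261, 2.168, 0.002]
force: [2.0, -0.6, -3.9]
opening: 0.0492
```

Run:
```python
from stones import *
c=read_camera('wrist'); save(c['color'],'wrist17.png')
s=sensors.read_state(); print(s['tool_pos'],s['opening'],s['orientation'],s['force'],s['wrist_torque'])
```

```text
[ 0.44459509 -0.29418339  0.13295156] 0.04940878571462586 [2.26345779e+00 2.17039071e+00 9.77678529e-04] [-0.49417084 -0.51654355 -4.98477274] [0.02051275 0.01012659 0.00963415]
```

View pics/wrist17.png

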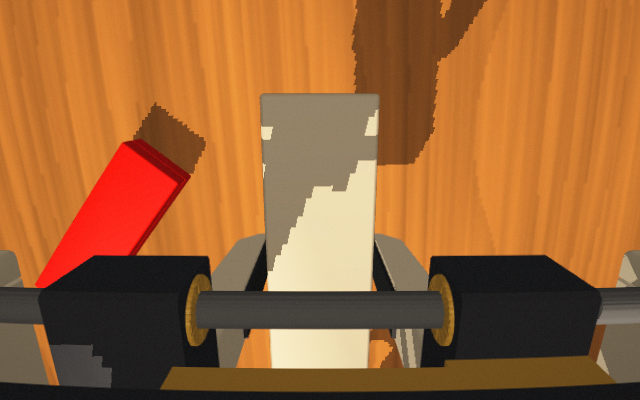

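Request:
play_rows(
  series=[
    [[0.2,0,0.04,0.01,0.03],[0.2,0,0.08,0.01,0.067],[0.2,0,0.12,0.01,0.067],[0.2,0,0.16,0.01,0.067],[0.2,0,0.2,0.01,0.067],[0.2,0,0.24,0.01,0.067],[0.2,0,0.28,0.01,0.067],[0.2,0,0.32,0.01,0.067]],
  ],
)

```text
t: 18.65
tool_pos: [0.4411, 0.0287, 0.1375]
orientation: [-2.192, -2.247, 0.004]
force: [1.2, -0.1, -5.1]
opening: 0.0494
```

Request:
play_rows(
  series=[
    [[0.2,0,0.04,0,0],[0.2,-0.001,0.08,0,0],[0.2,-0.001,0.12,0,0],[0.2,-0.001,0.15,0,0],[0.2,-0.001,0.15,-0.02,0],[0.2,-0.001,0.15,-0.04,0],[0.2,-0.001,0.15,-0.04,0],[0.2,-0.001,0.15,-0.04,0]],
  ],
)

```text
t: 19.45
tool_pos: [0.4404, 0.1766, 0.0981]
orientation: [-2.192, -2.248, 0.005]
force: [0.1, -0.0, -3.5]
opening: 0.0498
```

Run:
```python
from stones import *
c=read_camera('wrist'); save(c['color'],'wrist18.png')
s=sensors.read_state(); print(s['tool_pos'],s['opening'],s['orientation'],s['force'],s['wrist_torque'])
save(cv2.resize(c['color'][50:250,200:420],None,fx=3,fy=3,interpolation=cv2.INTER_NEAREST),'w18.png')
```

```text
[0.44155275 0.17681908 0.09934267] 0.04951430993113252 [-2.19346336e+00 -2.24813103e+00  1.93192228e-03] [ 0.92204446  0.32473682 -4.30328652] [-0.01027734 -0.03942316 -0.02967043]
```

View pics/wrist18.png

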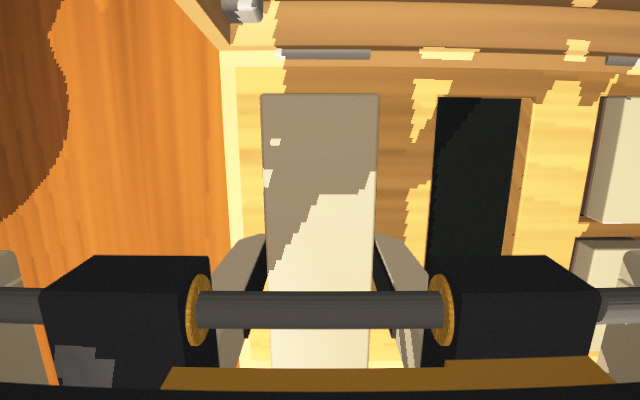

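View pics/w18.png

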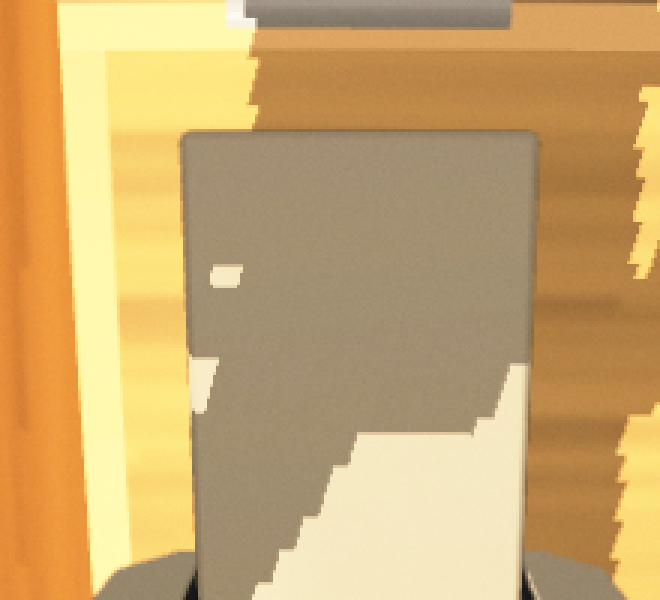

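Run:
```python
from stones import *
c=read_camera('wrist'); print(sensors.read_state()['tool_pos'])
save(cv2.resize(c['color'][80:180,400:560],None,fx=4,fy=4,interpolation=cv2.INTER_NEAREST),'w19.png')
print('stone', onz(c,[[261,93.5],[379,93.5]],0.099)*1000)
print('b back', onz(c,[[437,97],[522,97]],0.05)*1000)
th=.0254;R=np.array([[np.cos(th),-np.sin(th)],[np.sin(th),np.cos(th)]])
print(R@[0,77]+[530.9,178.1], R@[-88,75]+[530.9,178.1])
```

```text
[0.44222714 0.1769564  0.10010866]
stone [[414.74387151 251.80156954  99.        ]
 [463.63079818 253.0201241   99.        ]]
b back [[503.5274697  254.31536803  50.        ]
 [551.54743178 256.21227233  50.        ]]
[528.94441029 255.07516268] [441.02359035 250.84084814]
```

View pics/w19.png

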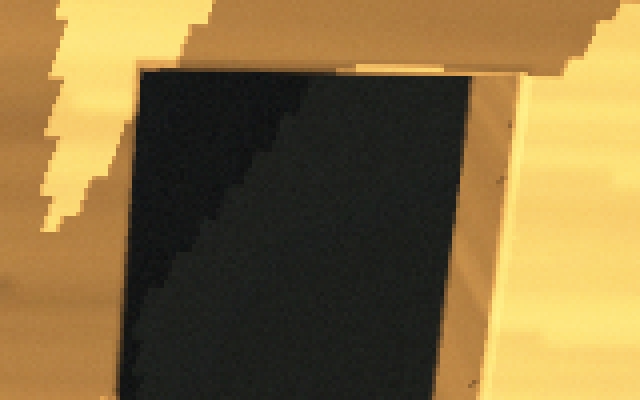

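Request:
play_rows(
  series=[
    [[0.2,0.0017,-0.001,-0.005,0],[0.2,0.0017,-0.001,-0.011,0],[0.2,0.0017,-0.001,-0.016,0],[0.2,0.0017,-0.001,-0.02,0],[0.2,0.0017,-0.001,-0.024,0],[0.2,0.0017,-0.001,-0.025,0],[0.2,0.0017,-0.001,-0.025,0],[0.2,0.0017,-0.001,-0.025,0]],
  ],
)

```text
t: 20.35
tool_pos: [0.4438, 0.1762, 0.0748]
orientation: [2.193, 2.249, 0.0]
force: [0.3, 0.8, -4.5]
opening: 0.0496
```

Run:
```python
from stones import *
c=read_camera('wrist'); save(c['color'],'wrist20.png')
s=sensors.read_state(); print(s['tool_pos'],s['opening'],s['orientation'],s['force'],s['wrist_torque'])
save(cv2.resize(c['color'][50:250,200:420],None,fx=3,fy=3,interpolation=cv2.INTER_NEAREST),'w20.png')
```

```text
[0.44388891 0.17622987 0.07489501] 0.04935183298625212 [2.19335160e+00 2.24892694e+00 5.34583820e-04] [-0.10551533  0.08537603 -4.29590976] [-0.00673198 -0.06003608  0.03584141]
```

View pics/w20.png

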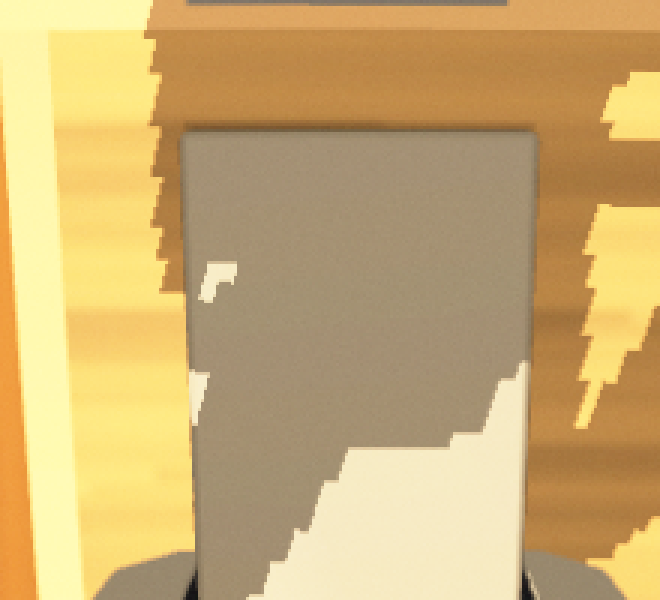

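It has entered the pocket freely. Lowering it the rest of the way and releasing.

Request:
play_rows(
  series=[
    [[0.2,0,0,-0.004,0],[0.2,0,0,-0.007,0],[0.2,0,0,-0.007,0],[0.05,0,0,-0.007,0],[-0.3,0,0,-0.007,0],[-0.45,0,0,-0.007,0],[-0.45,0,0,-0.007,0],[-0.45,0,0,0.02,0]],
  ],
)

```text
t: 21.2
tool_pos: [0.4412, 0.1754, 0.0919]
orientation: [-2.191, -2.247, 0.008]
force: [-0.0, -0.7, 0.3]
opening: 0.0673
```

Request:
play_rows(
  series=[
    [[-0.45,0,-0.01,0.05,0],[-0.45,0,-0.04,0.1,0],[-0.45,0.03,-0.08,0.14,0],[-0.45,0.06,-0.1,0.18,0],[-0.45,0.087,-0.1,0.22,0],[-0.45,0.087,-0.1,0.26,0],[-0.45,0.087,-0.1,0.27,0],[-0.45,0.087,-0.1,0.27,0]],
  ],
)

```text
t: 22.0
tool_pos: [0.5327, 0.0759, 0.3694]
orientation: [2.191, 2.245, 0.009]
force: [0.3, -0.1, -1.0]
opening: 0.0677
```

Run:
```python
from stones import *
c=read_camera('wrist'); save(c['color'],'wrist21.png'); stones(c,0.055,0.08,0.066)
s=sensors.read_state(); print(s['tool_pos'],s['opening'],s['orientation'])
P=cloud(c); hsv=cv2.cvtColor(c['color'],cv2.COLOR_RGB2HSV)
for x,y,b in [(443,176,.06),(619.9,138.3,.025),(617.8,222.3,.025)]:
    m=(abs(P[...,0]-x/1000)<.015)&(abs(P[...,1]-y/1000)<b); Q=P[m]; A=np.c_[Q[:,:2]-Q[:,:2].mean(0),np.ones(len(Q))]; print(len(Q),np.linalg.lstsq(A,Q[:,2],rcond=None)[0])
d=read_camera('side'); save(cv2.resize(d['color'][150:310,260:460],None,fx=3.5,fy=3.5,interpolation=cv2.INTER_CUBIC),'d21.png')
d=read_camera('scene'); save(cv2.resize(d['color'][100:280,300:520],None,fx=3.3,fy=3.3,interpolation=cv2.INTER_CUBIC),'s21.png')
import pickle; pickle.dump(d,open('s21.pkl','wb'))
```

```text
px [387. 115.] ctr [617.2 139.1] dims [40.9 68.9] short-side angle from x deg 1.43
px [247.  78.] ctr [443.3 176.2] dims [ 51.4 148.8] short-side angle from x deg 1.13
px [392.  44.] ctr [616.2 223.6] dims [42.  69.7] short-side angle from x deg 1.84
[0.53166157 0.07601342 0.36653161] 0.0674774735682383 [2.19217166 2.24682265 0.00418038]
2485 [-0.0044949  -0.00066838  0.0668275 ]
1018 [-2.07208205 -1.72927068  0.08459093]
1087 [-0.00484259 -0.0019779   0.06670081]
```

View pics/wrist21.png

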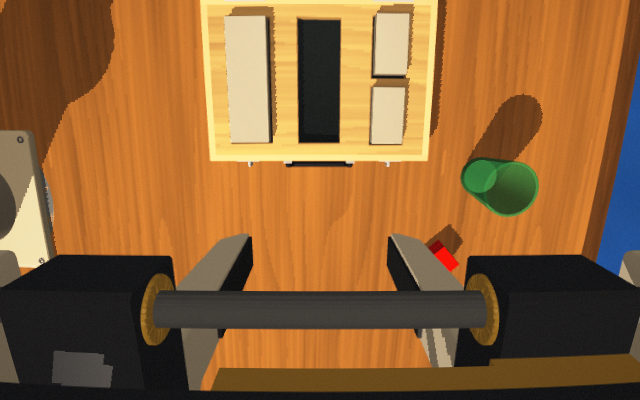

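View pics/d21.png

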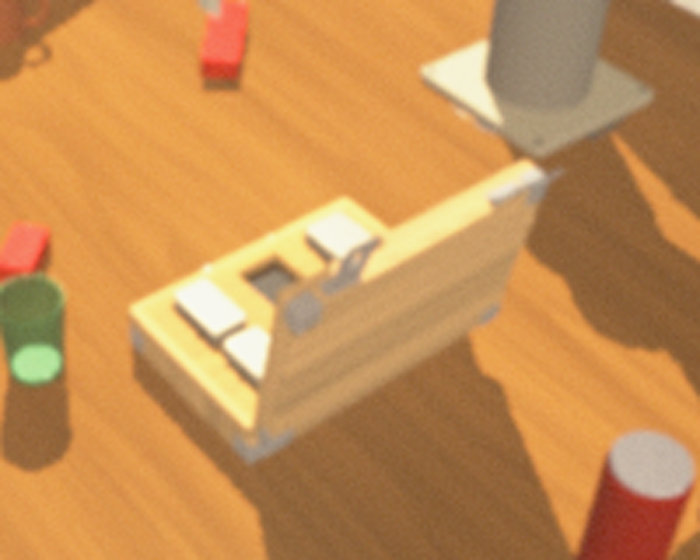

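View pics/s21.png

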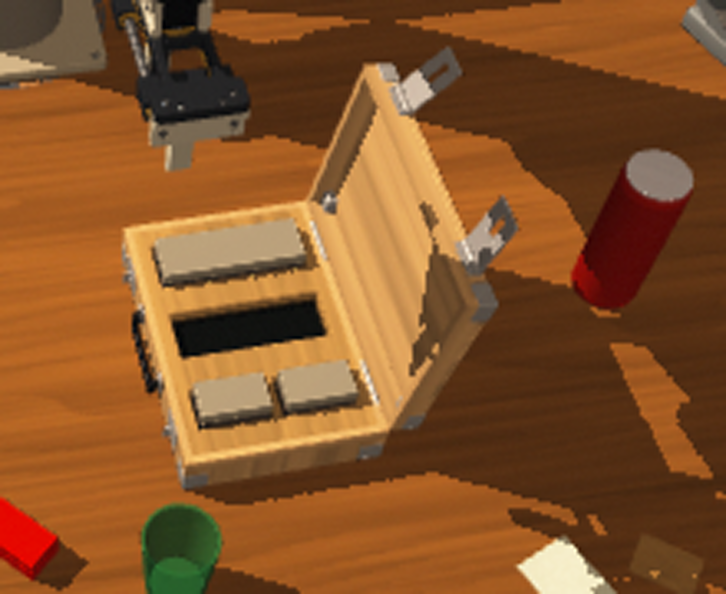

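```bash
cat > lid.py <<'E'
from h import *
th=.0254;R2=np.array([[np.cos(th),-np.sin(th)],[np.sin(th),np.cos(th)]]);O=np.array([.5309,.1781])
def tocase(P):
    Q=P.copy(); Q[...,:2]=(P[...,:2]-O)@R2; return Q
def toworld(p):
    p=np.array(p,float); return np.r_[R2@p[:2]+O,p[2]]
E
python3 - <<'E'
from lid import *
import pickle
d=pickle.load(open('s21.pkl','rb')); P=cloud(d); C=tocase(P)
# lid inner face points
for dc,n in [(C,'scene')]:
    m=(abs(dc[...,0])<.12)&(dc[...,1]>.09)&(dc[...,1]<.25)&(dc[...,2]>.08)&(dc[...,2]<.24)
    Q=dc[m]; A=np.c_[Q[:,2]-.05,np.ones(len(Q))]; s=np.linalg.lstsq(A,Q[:,1],rcond=None)[0]; print(len(Q),s,'angle',np.pi/2+np.arctan(s[0]))
hsv=cv2.cvtColor(d['color'],cv2.COLOR_RGB2HSV)
for sg in (-1,1):
    m=(abs(C[...,0]-sg*.095)<.025)&(C[...,2]>.2)&(C[...,1]>.1)&(hsv[...,1]<80)
    Q=C[m]; print(sg,len(Q)); 
    if len(Q): print(np.c_[np.percentile(Q,[0,25,50,75,100],axis=0)].round(3))
for (u,v) in [(499,153),(492,175),(488,188),(355,262),(262,280)]: print((u,v),P[v,u].round(3))
m=(abs(P[...,0]-.6199)<.012)&(abs(P[...,1]-.1383)<.025);print('short_a top',np.nanmedian(P[m][:,2]))
E
```

```text
1338 [0.13464027 0.12393551] angle 1.704631748964579
-1 185
[[-0.114  0.145  0.242]
 [-0.102  0.159  0.252]
 [-0.092  0.169  0.263]
 [-0.083  0.182  0.277]
 [-0.073  0.194  0.294]]
1 192
[[0.078 0.143 0.243]
 [0.088 0.155 0.253]
 [0.098 0.16  0.269]
 [0.108 0.167 0.286]
 [0.116 0.173 0.306]]
(499, 153) [0.512 0.575 0.179]
(492, 175) [0.542 0.565 0.104]
(488, 188) [0.543 0.575 0.03 ]
(355, 262) [0.751 0.064 0.048]
(262, 280) [ 0.749 -0.221  0.015]
short_a top 0.06609525159427165
```

All three stones are seated, with tops at 66 to 67 mm and flat. The lid stands at 1.70 rad. I'll close the jaws, turn the gripper 90°, pass over the lid and come down behind it.

Request:
play_rows(
  series=[
    [[1,0,0,0,0.14],[1,0,0,0,0.28],[1,0,0,0,0.42],[1,0,0,0,0.56],[1,0,0,0,0.7],[1,0,0,0,0.84],[1,0,0,0,0.98],[1,0,0,0,1.12]],
  ],
  force=30,
)

```text
t: 22.95
tool_pos: [0.5297, 0.0764, 0.3624]
orientation: [-0.654, -3.069, 0.001]
force: [-1.1, -0.8, 0.3]
opening: 0.0081
```

Request:
play_rows(
  series=[
    [[1,0,0.045,0,0.14],[1,0,0.09,0,0.28],[1,0,0.135,0,0.42],[1,0,0.18,0,0.45],[1,-0.003,0.225,0,0.45],[1,-0.006,0.27,0,0.45],[1,-0.006,0.305,0,0.45],[1,-0.006,0.305,0,0.45]],
  ],
)

```text
t: 23.75
tool_pos: [0.5223, 0.3851, 0.3609]
orientation: [0.046, -3.136, 0.002]
force: [0.3, -0.1, -0.2]
opening: 0.0006
```

Run:
```python
from lid import *
s=sensors.read_state(); print(s['tool_pos'],s['opening'],s['orientation'],s['q'],s['force'])
d=read_camera('scene'); save(cv2.resize(d['color'][40:280,260:520],None,fx=2.5,fy=2.5,interpolation=cv2.INTER_CUBIC),'s22.png')
```

```text
[0.52233163 0.3851069  0.36090303] 0.0005746981032635798 [ 4.57896557e-02 -3.13641169e+00  2.22265542e-03] [ 5.55614972e-01  2.57617679e-01  1.11360360e+00  1.30816488e-03
  1.77525493e+00 -1.04411556e+00] [ 0.34475586 -0.11271968 -0.17064259]
```

View pics/s22.png

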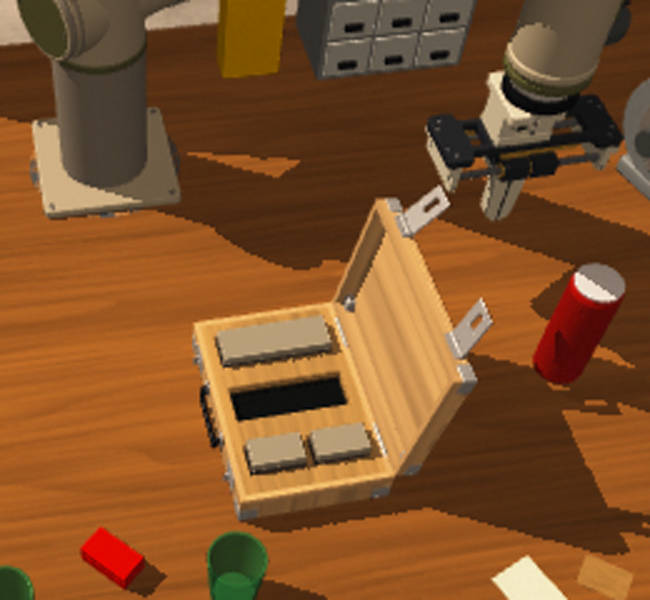

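Run:
```python
from lid import *
t0=sensors.read_state()['tool_pos']
for a in [1.75,1.7,1.6,1.5,1.4,1.3,1.2,1.1,1.0,.9,.8,.7,.6,.5,.4,.3,.2,.1,0]:
    r=165;y=100-r*np.cos(a)+30*np.sin(a)+17;z=50+r*np.sin(a)+30*np.cos(a)+14
    w=toworld([0,y/1000,z/1000]); print(a,w.round(3),(w-t0).round(3))
```

```text
1.75 [0.526 0.354 0.221] [ 0.003 -0.029 -0.14 ]
1.7 [0.527 0.346 0.224] [ 0.004 -0.037 -0.138]
1.6 [0.527 0.33  0.228] [ 0.004 -0.053 -0.133]
1.5 [0.527 0.313 0.231] [ 0.004 -0.07  -0.131]
1.4 [0.528 0.297 0.232] [ 0.005 -0.086 -0.13 ]
1.3 [0.528 0.28  0.231] [ 0.005 -0.103 -0.13 ]
1.2 [0.529 0.263 0.229] [ 0.006 -0.12  -0.133]
1.1 [0.529 0.247 0.225] [ 0.006 -0.136 -0.137]
1.0 [0.53  0.231 0.219] [ 0.007 -0.152 -0.142]
0.9 [0.53  0.216 0.212] [ 0.007 -0.167 -0.15 ]
0.8 [0.53  0.202 0.203] [ 0.007 -0.181 -0.158]
0.7 [0.531 0.188 0.193] [ 0.008 -0.195 -0.168]
0.6 [0.531 0.176 0.182] [ 0.008 -0.207 -0.18 ]
0.5 [0.531 0.165 0.169] [ 0.008 -0.218 -0.192]
0.4 [0.531 0.155 0.156] [ 0.008 -0.228 -0.206]
0.3 [0.532 0.146 0.141] [ 0.009 -0.237 -0.22 ]
0.2 [0.532 0.139 0.126] [ 0.009 -0.244 -0.235]
0.1 [0.532 0.134 0.11 ] [ 0.009 -0.249 -0.251]
0 [0.532 0.13  0.094] [ 0.009 -0.253 -0.267]
```

Request:
play_rows(
  series=[
    [[1,0.002,0,-0.045,0],[1,0.003,0,-0.09,0],[1,0.003,0,-0.13,0],[1,0.003,0,-0.137,0],[1,0.003,0,-0.137,0]],
  ],
)

```text
t: 24.3
tool_pos: [0.5267, 0.3796, 0.2258]
orientation: [0.037, -3.138, 0.004]
force: [0.7, -0.3, 1.2]
opening: 0.0003
```

Request:
play_rows(
  series=[
    [[1,0,-0.02,-0.002,0],[1,0,-0.035,0,0],[1,0,-0.048,0.002,0],[1,0.001,-0.06,0.004,0],[1,0.001,-0.072,0.005,0],[1,0.001,-0.084,0.005,0],[1,0.001,-0.096,0.005,0],[1,0.001,-0.108,0.004,0]],
  ],
)

```text
t: 25.1
tool_pos: [0.5296, 0.2724, 0.2333]
orientation: [-0.038, 3.139, 0.002]
force: [1.4, 3.3, 3.8]
opening: 0.0002
```

Run:
```python
from lid import *
s=sensors.read_state(); print(s['tool_pos'],s['orientation'],s['force'])
d=read_camera('scene'); save(cv2.resize(d['color'][40:280,260:520],None,fx=2.5,fy=2.5,interpolation=cv2.INTER_CUBIC),'s23.png')
```

```text
[0.52955836 0.27241241 0.23328289] [-3.77684784e-02  3.13858882e+00  1.55126536e-03] [1.40129667 3.29457768 3.84347031]
```

View pics/s23.png

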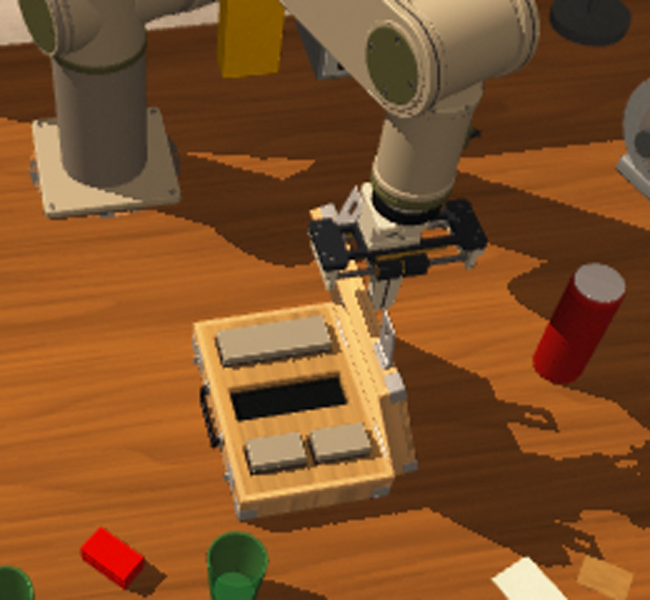

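Request:
play_rows(
  series=[
    [[1,0,-0.014,-0.004,0],[1,0,-0.027,-0.008,0],[1,0,-0.042,-0.014,0],[1,0,-0.057,-0.022,0],[1,0.001,-0.071,-0.031,0],[1,0.001,-0.085,-0.041,0],[1,0.001,-0.097,-0.052,0],[1,0.001,-0.108,-0.065,0]],
  ],
)

```text
t: 25.95
tool_pos: [0.5295, 0.1638, 0.1654]
orientation: [0.037, -3.141, 0.001]
force: [1.9, 0.1, 2.6]
opening: 0.0005
```

Run:
```python
from lid import *
s=sensors.read_state(); print(s['tool_pos'],s['orientation'],s['force'])
d=read_camera('scene'); save(cv2.resize(d['color'][40:280,260:520],None,fx=2.5,fy=2.5,interpolation=cv2.INTER_CUBIC),'s24.png')
```

```text
[0.52952098 0.16379038 0.16541687] [ 3.72911241e-02 -3.14087908e+00  6.18470344e-04] [1.86911054 0.12884493 2.59029296]
```

View pics/s24.png

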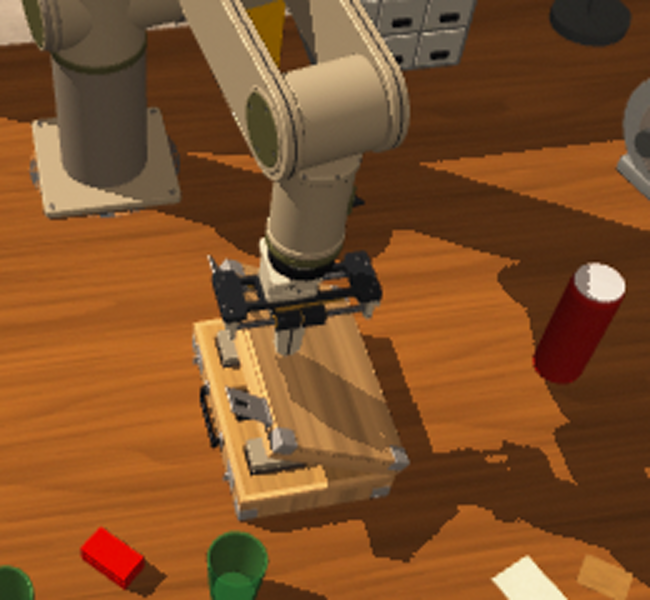

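Request:
play_rows(
  series=[
    [[1,0.001,-0.009,-0.012,0],[1,0.001,-0.018,-0.026,0],[1,0.002,-0.025,-0.041,0],[1,0.002,-0.03,-0.056,0],[1,0.002,-0.034,-0.066,0],[1,0.002,-0.034,-0.072,0],[1,0.002,-0.034,-0.075,0],[1,0.002,-0.034,-0.075,0]],
  ],
)

```text
t: 26.8
tool_pos: [0.5309, 0.1304, 0.0941]
orientation: [0.038, -3.139, 0.003]
force: [-19.4, -7.2, 28.0]
opening: 0.0004
```

Run:
```python
from lid import *
s=sensors.read_state(); print(s['tool_pos'],s['orientation'],s['force'])
d=read_camera('scene'); save(cv2.resize(d['color'][40:280,260:520],None,fx=2.5,fy=2.5,interpolation=cv2.INTER_CUBIC),'s25.png')
d=read_camera('side'); save(cv2.resize(d['color'][150:310,260:460],None,fx=3.5,fy=3.5,interpolation=cv2.INTER_CUBIC),'d25.png')
```

```text
[0.53089219 0.13037762 0.09411119] [ 3.83252296e-02 -3.13896856e+00  2.92004573e-03] [-19.37177962  -7.1744026   28.04784551]
```

View pics/s25.png

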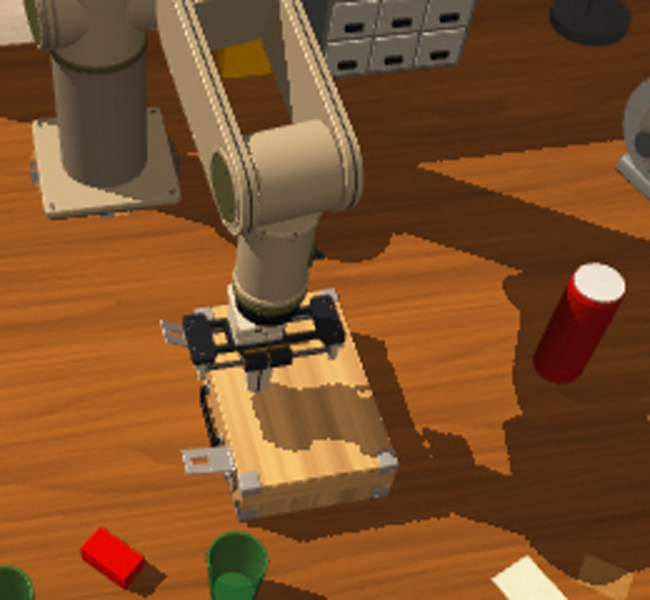

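View pics/d25.png

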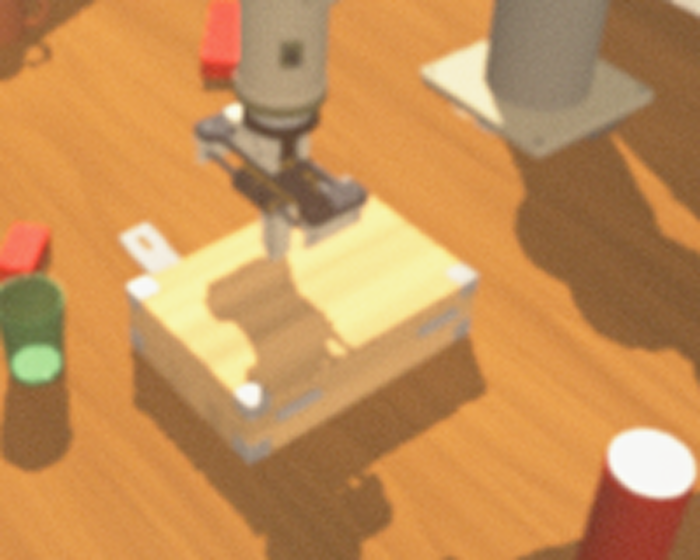

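The lid is shut: the fingertip rests at 80 mm. Lifting off and turning back to view the hasps.

Request:
play_rows(
  series=[
    [[1,0,0,0.03,0],[1,0,0,0.075,0],[1,0,-0.03,0.12,-0.14],[1,0,-0.06,0.16,-0.28],[1,0,-0.09,0.19,-0.42],[1,0,-0.12,0.2,-0.56],[1,0,-0.15,0.2,-0.7],[1,0,-0.18,0.2,-0.84]],
  ],
)

```text
t: 27.7
tool_pos: [0.5322, -0.0499, 0.2927]
orientation: [1.253, 2.878, 0.001]
force: [0.6, 0.2, -0.7]
opening: 0.0001
```

Request:
play_rows(
  series=[
    [[0.7,0,0,0,-0.14],[0.7,0,0,0,-0.28],[0.7,0,0,0,-0.42],[0.7,0,0,0,-0.56],[0.7,0,0,0,-0.7],[0.7,0,0,0,-0.73],[0.7,0,0,0,-0.73],[0.7,0,0,0,-0.73]],
  ],
)

```text
t: 28.5
tool_pos: [0.5318, -0.0487, 0.2916]
orientation: [2.19, 2.253, 0.0]
force: [0.2, -0.3, -0.1]
opening: 0.0137
```

Run:
```python
from lid import *
s=sensors.read_state(); print(s['tool_pos'],s['orientation'],s['force'],s['opening'])
o=s['orientation']; print('yaw',2*(np.arctan2(o[1],o[0])-np.pi/4))
c=read_camera('wrist'); save(c['color'],'wrist26.png'); C=tocase(cloud(c)); np.save('c26',C)
m=(abs(C[...,0])<.12)&(abs(C[...,1])<.09); print('lid z',np.nanmedian(C[m][:,2]))
hsv=cv2.cvtColor(c['color'],cv2.COLOR_RGB2HSV)
for sg in (-1,1):
    m=(abs(C[...,0]-sg*.095)<.03)&(C[...,2]>.04)&(C[...,1]<-.103)&(C[...,1]>-.18)
    Q=C[m]; print(sg,len(Q))
    if len(Q):
        print(np.percentile(Q,[2,50,98],axis=0).round(4)); k=np.polyfit(Q[:,1],Q[:,2],1); print('slope',k,'angle',np.pi/2-np.arctan(k[0]))
```

```text
[ 0.53177769 -0.04874467  0.29164181] [2.18970101e+00 2.25267540e+00 9.51285378e-05] [ 0.20349625 -0.26223455 -0.08081302] 0.013713113959484349
yaw 0.028349768414804855
lid z 0.08073437899109229
-1 1841
[[-0.1127 -0.1524  0.0779]
 [-0.0949 -0.1266  0.0927]
 [-0.0771 -0.104   0.1089]]
slope [-0.64701375  0.01057724] angle 2.145069386341096
1 2091
[[ 0.0767 -0.1612  0.0755]
 [ 0.0942 -0.1303  0.0803]
 [ 0.112  -0.1039  0.086 ]]
slope [-0.16317271  0.05904532] angle 1.7325435662915862
```

View pics/wrist26.png

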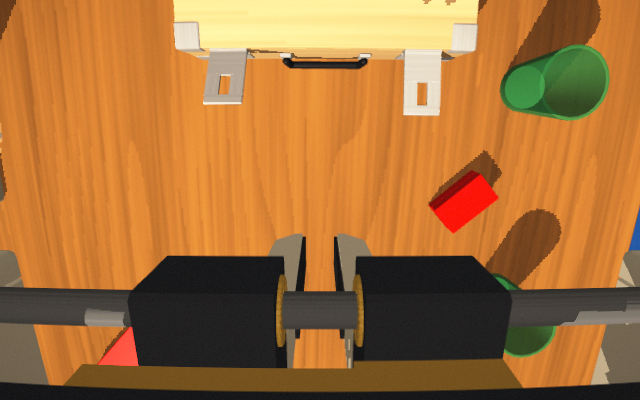

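Run:
```python
from lid import *
s=sensors.read_state(); t0=s['tool_pos'].copy()
C=np.load('c26.npy')
g=C[40:125,500:612].reshape(-1,3); g=g[g[:,2]>.085]; print('tumbler top', len(g), g.min(0),g.max(0))
for x in (.095,-.095):
  print(x)
  for h in [2.25,2.1,1.9,1.7,1.5,1.3,1.1,.9,.7,.5,.3,.1,0]:
    r=40; y=-102-r*np.sin(h)-3*np.cos(h)-7.5; z=72-r*np.cos(h)+3*np.sin(h)+14
    w=toworld([x,y/1000,z/1000]); print(h,w.round(4))
print(t0)
```

```text
tumbler top 1771 [ 0.20347464 -0.16530321  0.08501457] [ 0.27601978 -0.09426726  0.09802407]
0.095
2.25 [0.6294 0.0418 0.1135]
2.1 [0.6295 0.038  0.1088]
1.9 [0.6296 0.0342 0.1018]
1.7 [0.6296 0.0318 0.0941]
1.5 [0.6297 0.0309 0.0862]
1.3 [0.6296 0.0317 0.0782]
1.1 [0.6296 0.0341 0.0705]
0.9 [0.6295 0.0379 0.0635]
0.7 [0.6294 0.043  0.0573]
0.5 [0.6292 0.0492 0.0523]
0.3 [0.629  0.0564 0.0487]
0.1 [0.6288 0.0641 0.0465]
0 [0.6287 0.068  0.046 ]
-0.095
2.25 [0.4395 0.037  0.1135]
2.1 [0.4396 0.0332 0.1088]
1.9 [0.4396 0.0294 0.1018]
1.7 [0.4397 0.027  0.0941]
1.5 [0.4397 0.0261 0.0862]
1.3 [0.4397 0.0269 0.0782]
1.1 [0.4397 0.0292 0.0705]
0.9 [0.4396 0.033  0.0635]
0.7 [0.4394 0.0382 0.0573]
0.5 [0.4393 0.0444 0.0523]
0.3 [0.4391 0.0515 0.0487]
0.1 [0.4389 0.0592 0.0465]
0 [0.4388 0.0632 0.046 ]
[ 0.53175951 -0.04876171  0.29166781]
```

Request:
play_rows(
  series=[
    [[0.7,0.03,0.02,-0.02,-0.003],[0.7,0.065,0.045,-0.04,-0.003],[0.7,0.098,0.075,-0.06,-0.003],[0.7,0.098,0.077,-0.1,-0.003],[0.7,0.098,0.077,-0.14,-0.003],[0.7,0.098,0.077,-0.16,-0.003],[0.7,0.098,0.077,-0.16,-0.003],[0.7,0.098,0.077,-0.16,-0.003]],
  ],
)

```text
t: 29.35
tool_pos: [0.6298, 0.0281, 0.1321]
orientation: [-2.196, -2.247, 0.0]
force: [-0.1, -0.1, 1.1]
opening: 0.014
```

Run:
```python
from lid import *
c=read_camera('wrist'); save(c['color'],'wrist27.png')
s=sensors.read_state(); print(s['tool_pos'],s['orientation'],s['force'],s['opening'])
```

```text
[0.63075572 0.02804716 0.13358497] [2.19483691 2.24519945 0.0025858 ] [ 0.26544549  0.05508209 -0.73087253] 0.013764856445728278
```

View pics/wrist27.png

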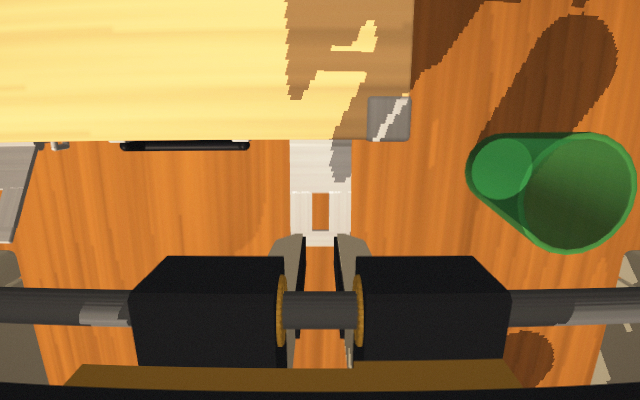

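Request:
play_rows(
  series=[
    [[0.7,-0.0015,0.003,-0.02,0],[0.7,-0.0015,0.003,-0.036,0],[0.7,-0.0015,0.003,-0.043,0],[0.7,-0.0015,0.003,-0.05,0],[0.7,-0.0015,0.004,-0.057,0],[0.7,-0.0015,0.006,-0.064,0],[0.7,-0.0015,0.01,-0.07,0],[0.7,-0.0015,0.015,-0.076,0]],
  ],
)

```text
t: 30.2
tool_pos: [0.6285, 0.0434, 0.0555]
orientation: [2.197, 2.245, 0.0]
force: [0.1, 0.2, 1.7]
opening: 0.0141
```

Run:
```python
from lid import *
s=sensors.read_state(); print(s['tool_pos'],s['orientation'],s['force'],s['opening'])
c=read_camera('wrist'); save(c['color'],'wrist28.png')
d=read_camera('scene'); save(cv2.resize(d['color'][100:280,280:460],None,fx=3.5,fy=3.3,interpolation=cv2.INTER_CUBIC),'s28.png')
```

```text
[0.6284618  0.04336833 0.05545798] [2.19679728e+00 2.24523237e+00 4.60943505e-04] [0.09063849 0.22776395 1.66528823] 0.014054749933485888
```

View pics/s28.png

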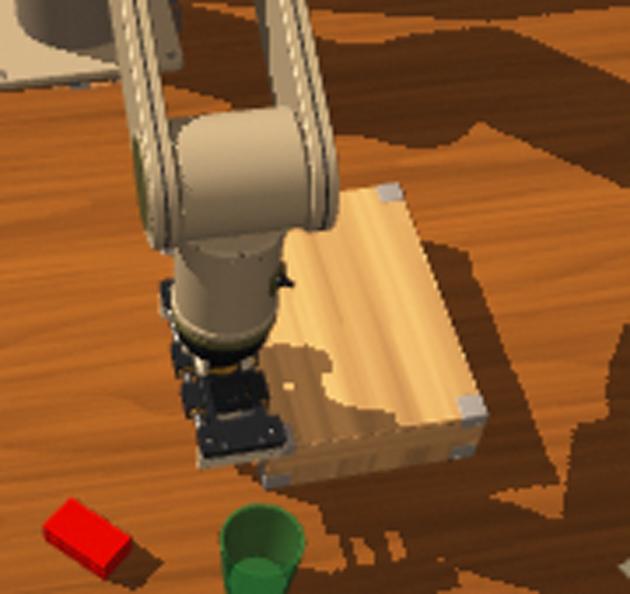

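View pics/wrist28.png

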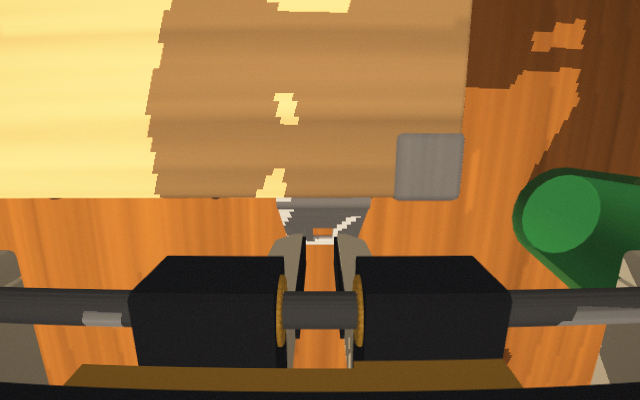

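Request:
play_rows(
  series=[
    [[0.7,0,0.006,-0.004,0],[0.7,0,0.012,-0.007,0],[0.7,0,0.017,-0.009,0],[0.7,0,0.021,-0.0095,0],[0.7,0,0.025,-0.0095,0],[0.7,0,0.027,-0.0095,0],[0.7,0,0.027,-0.0095,0]],
  ],
)

```text
t: 31.0
tool_pos: [0.6281, 0.066, 0.0459]
orientation: [2.195, 2.242, -0.008]
force: [-0.7, -20.2, -0.9]
opening: 0.0138
```

Run:
```python
from lid import *
s=sensors.read_state(); print(s['tool_pos'],s['orientation'],s['force'],s['opening'])
c=read_camera('wrist'); save(c['color'],'wrist29.png')
```

```text
[0.6280644  0.06595781 0.04586899] [ 2.1953868   2.24185742 -0.00790731] [ -0.67634786 -20.18921332  -0.87590728] 0.013785376766430863
```

View pics/wrist29.png

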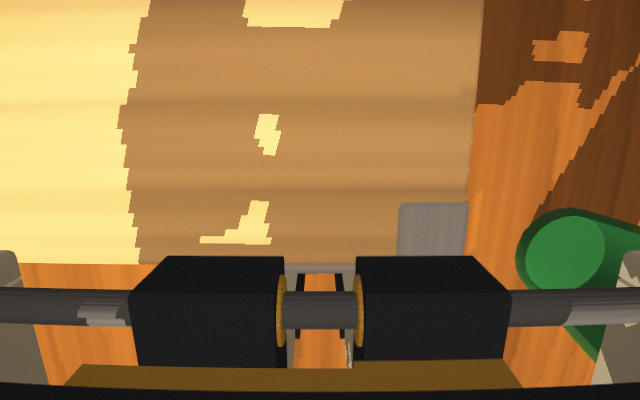

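Request:
play_rows(
  series=[
    [[0.7,0,-0.02,0,0],[0.7,0,-0.06,0.01,0],[0.7,0,-0.1,0.05,0],[0.7,0,-0.12,0.09,0],[0.7,0,-0.15,0.1,0],[0.7,0,-0.17,0.1,0],[0.7,0,-0.17,0.1,0]],
  ],
)

```text
t: 31.75
tool_pos: [0.6287, -0.1024, 0.1474]
orientation: [2.198, 2.241, 0.001]
force: [-0.2, 1.3, 0.0]
opening: 0.0139
```

Run:
```python
from lid import *
s=sensors.read_state(); print(s['tool_pos'],s['orientation'],s['force'],s['opening'])
c=read_camera('wrist'); save(c['color'],'wrist30.png'); C=tocase(cloud(c))
for z in (.02,.03,.045,.055):
    m=(abs(C[...,0]-.095)<.03)&(abs(C[...,2]-z)<.004)&(C[...,1]<-.09)&(C[...,1]>-.16); print(z,m.sum(),np.percentile(C[m],[5,50,95],axis=0).round(4).tolist() if m.sum() else '')
u=proj(c,[toworld([.095,-.1,.03])])[0]; print(u)
x,y=int(u[0]),int(u[1]); save(cv2.resize(c['color'][max(0,y-60):y+60,max(0,x-80):x+80],None,fx=4,fy=4,interpolation=cv2.INTER_CUBIC),'w30.png')
```

```text
[ 0.62874348 -0.10240445  0.14739578] [2.19841542e+00 2.24115062e+00 1.15856682e-03] [-0.2206333   1.34605246  0.04721084] 0.013888788477673657
0.02 0 
0.03 0 
0.045 0 
0.055 0 
[324.97844737 -62.69814742]
```

View pics/wrist30.png

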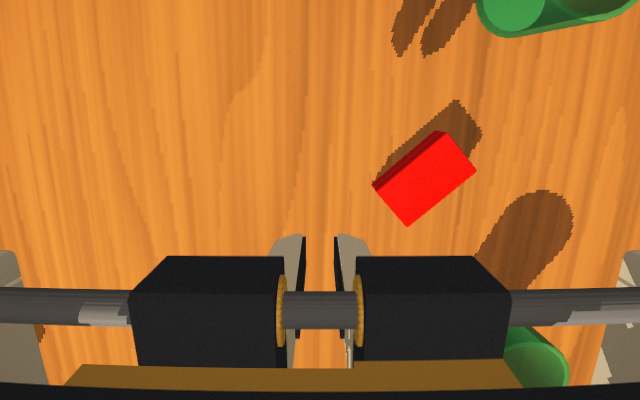

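View pics/w30.png

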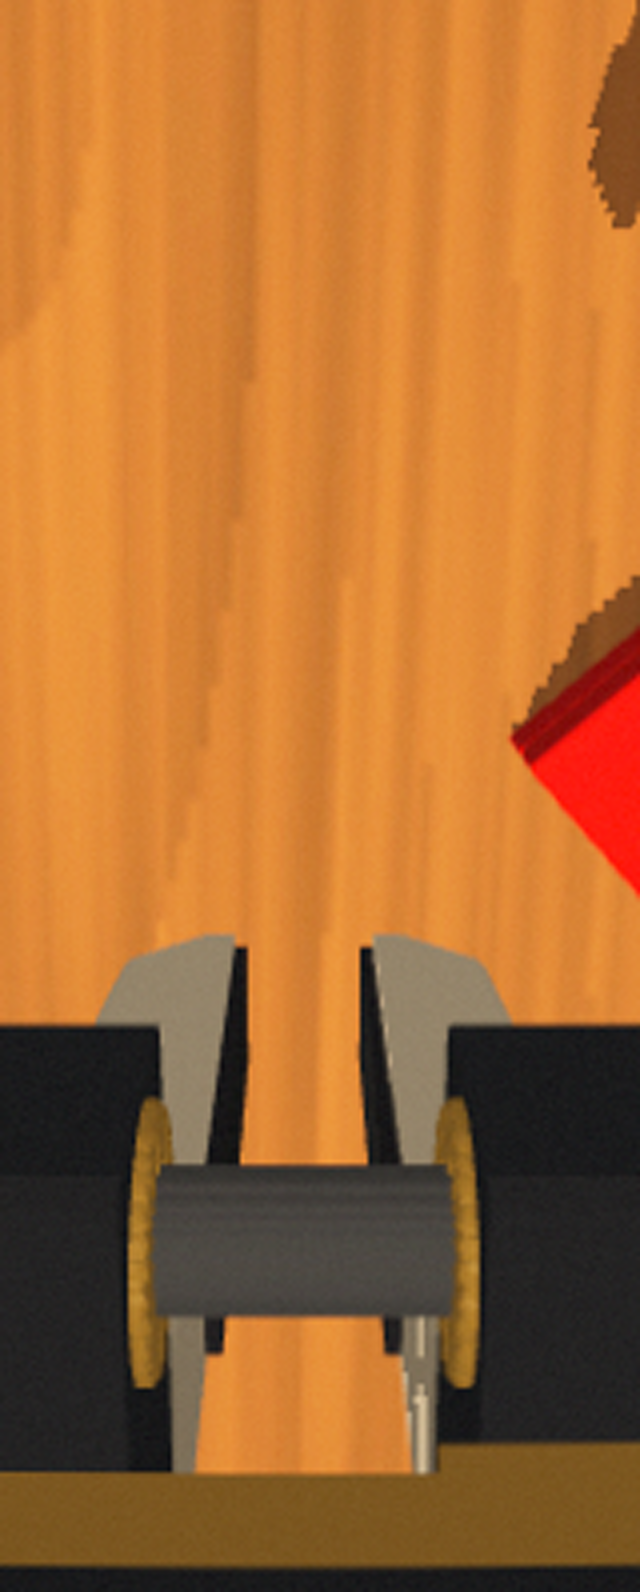

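Request:
play_rows(
  series=[
    [[0.7,-0.03,0.02,0.035,0],[0.7,-0.06,0.035,0.07,0],[0.7,-0.09,0.05,0.11,0],[0.7,-0.095,0.05,0.15,0],[0.7,-0.095,0.05,0.15,0],[0.7,-0.095,0.05,0.15,0]],
  ],
)

```text
t: 32.4
tool_pos: [0.5338, -0.0486, 0.2974]
orientation: [2.194, 2.246, 0.003]
force: [0.5, -0.4, 0.3]
opening: 0.0139
```

Run:
```python
from lid import *
s=sensors.read_state(); print(s['tool_pos'],s['orientation'],s['force'],s['opening'])
c=read_camera('wrist'); save(c['color'],'wrist31.png'); C=tocase(cloud(c))
for z in (.02,.03,.045,.055):
    m=(abs(C[...,0]-.095)<.03)&(abs(C[...,2]-z)<.004)&(C[...,1]<-.09)&(C[...,1]>-.16); print(z,m.sum(),np.percentile(C[m],[5,50,95],axis=0).round(4).tolist() if m.sum() else '')
u=proj(c,[toworld([.095,-.1,.03])])[0]; print(u)
x=int(u[0]); save(cv2.resize(c['color'][0:100,x-75:x+75],None,fx=5,fy=5,interpolation=cv2.INTER_CUBIC),'w31.png')
```

```text
[ 0.53377398 -0.04861852  0.29736892] [2.1937562  2.24596231 0.00301996] [ 0.4687485  -0.38093572  0.32400981] 0.013858210841288725
0.02 45 [[0.0676, -0.1051, 0.0165], [0.0851, -0.1047, 0.0185], [0.1219, -0.0999, 0.0227]]
0.03 54 [[0.0681, -0.1094, 0.0264], [0.0906, -0.1046, 0.0276], [0.1154, -0.0998, 0.0338]]
0.045 43 [[0.0679, -0.1049, 0.0413], [0.0796, -0.1045, 0.0423], [0.1107, -0.0996, 0.0486]]
0.055 62 [[0.0687, -0.1056, 0.0514], [0.0881, -0.1046, 0.0567], [0.1213, -0.0997, 0.0582]]
[407.07107988  55.96505416]
```

View pics/wrist31.png

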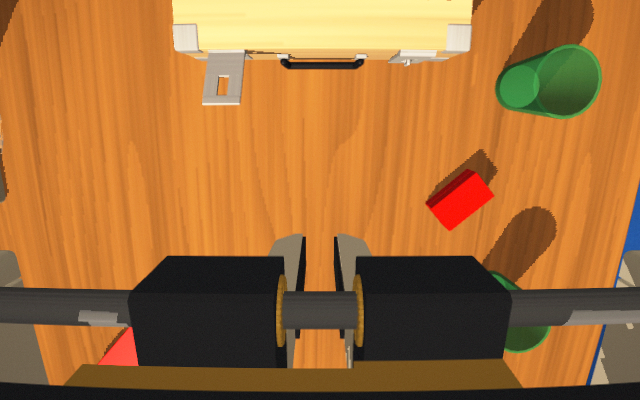

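View pics/w31.png

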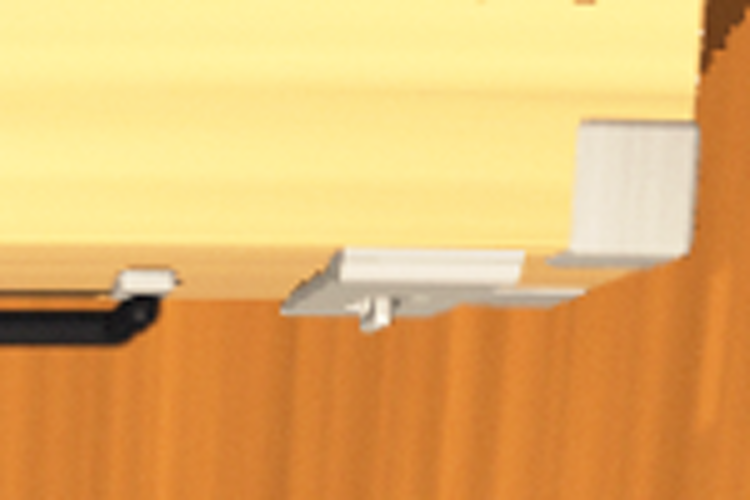

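The far hasp hangs flat: y = -104.7 mm over its whole height, with the staple poking through the slot. Now the near one, at (224,80).

Request:
play_rows(
  series=[
    [[0.7,-0.035,0.02,-0.02,0],[0.7,-0.065,0.045,-0.04,0],[0.7,-0.094,0.072,-0.06,0],[0.7,-0.094,0.077,-0.1,0],[0.7,-0.094,0.077,-0.135,0],[0.7,-0.094,0.077,-0.135,0],[0.7,-0.094,0.077,-0.135,0],[0.7,-0.094,0.077,-0.135,0]],
  ],
)

```text
t: 33.25
tool_pos: [0.4402, 0.027, 0.1626]
orientation: [2.197, 2.245, 0.002]
force: [0.3, -0.0, 0.2]
opening: 0.0138
```

Run:
```python
from lid import *
c=read_camera('wrist'); save(c['color'],'wrist32.png')
s=sensors.read_state(); print(s['tool_pos'],s['orientation'],s['force'],s['opening'])
```

```text
[0.44051725 0.02694942 0.16304287] [2.19601369 2.24406989 0.00250724] [ 0.14481373 -0.16008352 -0.34063286] 0.01407588813762477
```

View pics/wrist32.png

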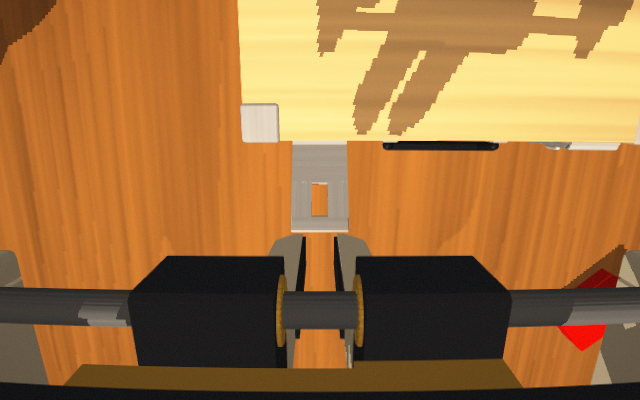

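Request:
play_rows(
  series=[
    [[0.7,-0.001,0.01,-0.03,0],[0.7,-0.001,0.01,-0.048,0],[0.7,-0.001,0.009,-0.058,0],[0.7,-0.001,0.006,-0.067,0],[0.7,-0.001,0.002,-0.077,0],[0.7,-0.001,0.001,-0.085,0],[0.7,-0.001,0.003,-0.093,0],[0.7,-0.001,0.006,-0.099,0]],
  ],
)

```text
t: 34.1
tool_pos: [0.4384, 0.0331, 0.0618]
orientation: [2.197, 2.245, 0.0]
force: [-0.1, 0.2, 0.7]
opening: 0.0137
```

Run:
```python
from lid import *
c=read_camera('wrist'); save(c['color'],'wrist33.png')
s=sensors.read_state(); print(s['tool_pos'],s['orientation'],s['force'],s['opening'])
```

```text
[0.43768437 0.03356036 0.06079763] [-2.19660208e+00 -2.24473033e+00  9.61553190e-04] [-1.11096925 -0.54183136 -0.80527172] 0.013925011074340441
```

View pics/wrist33.png

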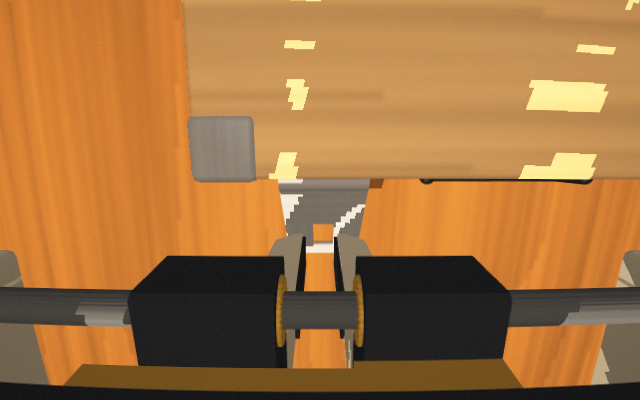

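Request:
play_rows(
  series=[
    [[0.7,0.001,0.005,-0.004,0],[0.7,0.001,0.011,-0.009,0],[0.7,0.001,0.018,-0.012,0],[0.7,0.001,0.023,-0.014,0],[0.7,0.001,0.027,-0.0145,0],[0.7,0.001,0.03,-0.0145,0],[0.7,0.001,0.031,-0.0145,0],[0.7,0.001,0.031,-0.0145,0]],
  ],
)

```text
t: 34.95
tool_pos: [0.439, 0.0616, 0.0474]
orientation: [2.194, 2.244, -0.007]
force: [-0.0, -18.2, -1.5]
opening: 0.0137
```

Request:
play_rows(
  series=[
    [[0.7,0,-0.02,0,0],[0.7,0,-0.05,0.02,0],[0.7,0.03,-0.08,0.06,0],[0.7,0.06,-0.1,0.11,0],[0.7,0.092,-0.11,0.16,0],[0.7,0.092,-0.11,0.2,0],[0.7,0.092,-0.11,0.25,0],[0.7,0.092,-0.11,0.25,0]],
  ],
)

```text
t: 35.75
tool_pos: [0.5337, -0.0461, 0.3043]
orientation: [2.192, 2.241, 0.008]
force: [0.6, -0.4, 0.9]
opening: 0.0144
```

Run:
```python
from lid import *
c=read_camera('wrist'); s=sensors.read_state(); print(s['t'],s['tool_pos'],s['orientation'],s['force'],s['opening'])
save(c['color'],'wrist34.png'); C=tocase(cloud(c))
for sx in (-.095,.095):
  for z in (.02,.03,.045,.055):
    m=(abs(C[...,0]-sx)<.016)&(abs(C[...,2]-z)<.004)&(C[...,1]<-.09)&(C[...,1]>-.16); print(sx,z,m.sum(),np.percentile(C[m],[5,50,95],axis=0).round(4)[:,1].tolist() if m.sum() else '')
m=(abs(C[...,0])<.12)&(abs(C[...,1])<.09); print('lid z',np.nanmedian(C[m][:,2]))
m=(abs(C[...,0])<.12)&(abs(C[...,1]+.09)<.006); print('lid front z',np.nanmedian(C[m][:,2]))
save(cv2.resize(c['color'][0:100,170:480],None,fx=2.5,fy=2.5,interpolation=cv2.INTER_CUBIC),'w34.png')
d=read_camera('scene'); save(d['color'],'s34.png')
```

```text
35.8 [ 0.53382427 -0.04610205  0.30476917] [2.19139543 2.24020403 0.00878882] [-1.57342503  0.45639476  2.06400563] 0.013964373769421232
-0.095 0.02 13 [-0.1048, -0.1045, -0.1013]
-0.095 0.03 33 [-0.1098, -0.1048, -0.1029]
-0.095 0.045 23 [-0.1048, -0.1046, -0.1044]
-0.095 0.055 36 [-0.1048, -0.1045, -0.1043]
0.095 0.02 19 [-0.1051, -0.1049, -0.1032]
0.095 0.03 32 [-0.1101, -0.105, -0.104]
0.095 0.045 17 [-0.1051, -0.1049, -0.1048]
0.095 0.055 27 [-0.1051, -0.1048, -0.1047]
lid z 0.08074887125655783
lid front z 0.08075756758460362
```

View pics/w34.png

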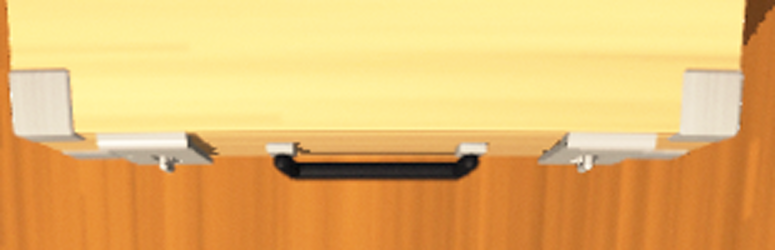

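View pics/s34.png

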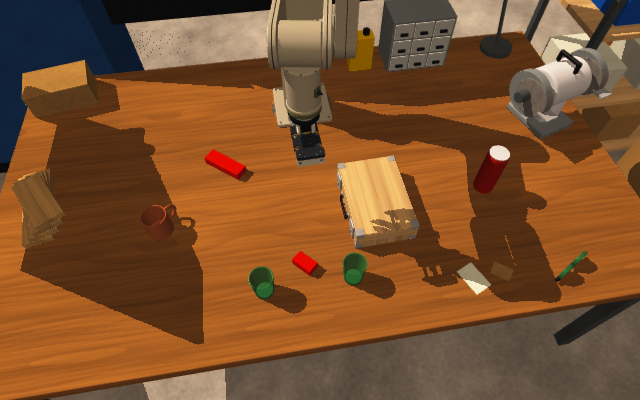

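Both hasps hang flat on the front with the staples through their slots. The lid is shut, the mug, glasses and canister stand where they were, and no grey stone is left on the bench.

Request:
play_rows(
  series=[
    [[0.7,0,0,0,0],[0.7,0,0,0,0],[0.7,0,0,0,0]],
  ],
)

```text
t: 36.15
tool_pos: [0.5301, -0.0455, 0.2952]
orientation: [-2.194, -2.244, 0.003]
force: [-0.7, -0.2, -0.1]
opening: 0.014
```

```bash
python3 -c "
from plant import robot; print(robot.close_job())"
```

```text
the job is handed in; nothing more can be done
None
```

The job is done and handed in at about 36 s. Three grey stones were on the bench: the long one is in pocket_long_a and the two short ones are in the two short pockets. The lid is shut and both hasps are down over their staples.

- **Stones:** before I shut the lid, all three tops read 66–67 mm, where 66 mm means fully down. The long stone and the far short one also measured flat. For the other short stone a plane fit on the wrist image came out wild, so I checked its height in the scene camera instead, and that read 66.1 mm.
- **Lid:** its top reads 80.7 mm at both the front and the middle. Shut is 80 mm, and the calibration is good to about 2 mm.
- **Hasps:** both straps lie at case y of about -105 mm over their whole height, and the staples stand out through the slots.
- **Bystanders:** in the last pictures the mug, glasses, canister and red look-alikes stood where they had been. No grey stone was left on the bench.

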